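# Pack the field sampling tray

### The arm

A 6-joint arm with a two-finger parallel gripper is mounted at the origin on a cart in front of the work surface, level with it; the furniture and walls round the work are solid. World frame = base frame: x ahead of the robot, y to its left, z up, the work surface at z = 0. Lengths are in m, angles in rad, forces in N, time in s.
With the tool pointing down it reaches from about 0.25 to 0.725 m from the base axis. Payload 4 kg.
Tool frame: the origin (TCP) lies midway between the tips of the shut fingers; the grasp point (between the pads) lies 19 mm behind it; y points along the fingers, x is the direction in which the jaws open and shut, and the axes are right-handed (so a half turn about y gives the same grasp; the last joint's range is limited). The gripper opens to 85 mm and grips with 20 to 120 N. Pads are 22 mm wide; open, the fingers measure 114 mm over their backs; the gripper's body (76 mm by 85 mm) begins 54 mm behind the grasp point. The pads swing forward as they close: fully open they stand 13 mm farther back than shut.
Start: joints at [-1.114, 0.241, 0.005, 1.335, 0, 1.571], TCP at [0.221, -0.449, 0.195] pointing down, gripper open.
Joint ranges: [-2.72, 2.72], [-1.05, 1.87], [-1.09, 1.28], [-1.99, 2.15], [-1.42, 1.44], [-3.14, 3.14]. Speed limits (rad/s): [2.79, 2.79, 3.14, 3.14, 3.14, 3.14].

### API

Orientations are given as a unit quaternion [x, y, z, w].
In Python, from workcell import bot gives the robot as it stands. The module is installed in compiled form; this text tells all that it offers.
- The arm moves only by the shell command python3 -m inch 'ROWS'. ROWS is text: rows parted by semicolons, each of 7 numbers parted by spaces: the turn, a rotation vector about the tool's x, y, z in degrees, then the shift along the tool's x, y, z in mm, then the closure, from 0 (fully open) to 1 (shut). In form: ax ay az dx dy dz fingers; .... A call has 1 to 12 rows; each row shifts and turns the commanded pose from where the row before left it, along the tool's axes as they then stand; what a row does not reach is not made up. A row lasts 1/8 s, in which the tool goes at most 62.5 mm and 10.7 degrees, less where a joint would pass 70% of its speed; a pose out of reach is approached as far as the arm can. A call with a gripper value outside its range is refused whole. The fingers move at their own pace and stop on an object; the grip force is fixed at half the most. Time passes only in rows, so rows that do not move let the fingers close. It gives the time, the measured TCP pose, the force and the opening at its end, in the units of the state.
- bot.get_obs(): the state, without advancing time (a new reading comes with each control period).
- bot.camera(name): name is "scene" or "top" or "wrist"; returns a dict with "color" (480x640x3 uint8, blue, green, red), "fx", "fy", "cx", "cy" (pixels), "extrinsics" (4x4, takes a point from world to camera coordinates). Camera axes: x right, y up, looking along -z (the intrinsics and any distortion apply to the point x, -y, -z); pixel columns grow to the right and rows downward; lengths in m; the calibration is good to about 2 mm. A picture is of the moment at which its call begins. There is no depth.
- bot.job_done(): hands the job in, once; it reports no verdict.
Trained networks look in the newest picture that a camera, given by its name, has taken for a name from the list of things; names that differ only in an ending like _2 or _b are one class to them, and where a whole thing is asked for, a point or a joint stands for the part that bears it (a point fixed in the world has none). Each returns a list of dicts, best first, with "conf" (0 to 1); they miss things now and then, are a little off and sometimes report something else, mostly with a low value. They report only what shows in the picture. A call takes as long as a camera call. They do not tell look-alikes from the thing itself.
- bot.look_for(name, camera): "extent" ([left, top, right, bottom] in pixels, round what is visible of it).
- bot.cut_out(name, camera): "region" (480x640 bool, what is visible of it) and "extent" ([left, top, right, bottom] in pixels, round what is visible of it).
- bot.spot_point(name, camera): "point" ([column, row] in pixels: a listed point, or the origin of a listed thing).
The state is a dict: "clock": time; "joint_pos": joint angles; "joint_vel": joint speeds; "tau": joint torques, N m; "eef_pos": TCP position; "tool_rot": TCP orientation; "ft_force": force on the tool from outside, world axes, zero at the start; "ft_torque": the same for the moment, N m; "grip_width": finger opening in m.
Only numpy, scipy, OpenCV 4.12 (cv2) and the standard library are available. Lean on these libraries where they do the work, as an engineer would, in place of code of your own. Each camera call takes 0.05 s, during which the arm holds its last target.

### The job

Pack the sampling tray: stand the square plastic bottle, the round plastic bottle, the lidded porcelain crucible and the timer upright in the tray, each down in the recess of its own shape (the crucible in the small round one). Leave the brown glass bottle and the glass weighing bottle, which do not belong in the kit, where they stand, and tip nothing over.

Things in the scene. Friction and masses are not known exactly. Their poses are not given: they have to be found in the camera images.
- square_bottle_c (a point): Square white plastic bottle (the only square one), 60 x 60 mm, 120 mm tall, standing; sides along its x and y. Ribbed white round cap 36 mm across, from 105 mm above its foot to the top, good to grip; the shoulders slope from about 85 mm to 105 mm. 0.1 to 0.2 kg. This point lies on its upright axis, half-way up; z is up.
- round_bottle_c (a point): Round white plastic bottle, 61 mm across, 125 mm tall, standing. Blue round cap 42 mm across, from 109 mm above its foot to the top, good to grip. 0.2 to 0.4 kg. This point lies on its upright axis, half-way up; z is up.
- lid_crucible_c (a point): White porcelain crucible with lid, 50 mm tall, standing. The foot is 24 mm across and the cup widens upwards to 42 mm at 34 mm; the lid is 45 mm across at its rim, about 36 mm above the foot, domed above, with a small knob; lid and cup are one piece. Can be gripped across the top of the cup and the lid's rim, about 32 to 40 mm above the foot. This point lies on its upright axis, half-way up; z is up.
- lab_timer_c (a point): White countdown timer standing on edge, 20 mm thick (along its x), 62 mm wide (along its y), 62 mm tall; display towards -x. Gripped across its thickness. This point lies on its upright axis, half-way up; z is up.
- glass_bottle_c (a point): Look-alike that stays: round brown glass reagent bottle with a glass stopper, 62 mm across, 125 mm tall, loose. This point lies on its upright axis, half-way up; z is up.
- weighing_bottle_c (a point): Look-alike that stays: small clear glass weighing bottle with a knobbed glass lid, 42 mm across, 62 mm tall, straight sides, loose. This point lies on its upright axis, half-way up; z is up.
- well_square: Place for the square bottle: insert of the tray with a square recess 76 x 76 mm, sides along x and y. Origin: on the axis of its recess, at the underside of the insert, 6 mm above the worktop. Grey plastic plate 89 x 89 x 16 mm with its edges along its x and y axes; top face 16 mm and recess floor 4 mm above the origin. The four inserts lie two by two, 90 mm apart, in a fixed tray 194 mm square, rim 24 mm high.
- well_round: Place for the round bottle: insert with a large round recess 77 mm across. Origin: on the axis of its recess, at the underside of the insert, 6 mm above the worktop. Grey plastic plate 89 x 89 x 16 mm with its edges along its x and y axes; top face 16 mm and recess floor 4 mm above the origin. The four inserts lie two by two, 90 mm apart, in a fixed tray 194 mm square, rim 24 mm high.
- well_small: Place for the crucible: insert with a small round recess 52 mm across. Origin: on the axis of its recess, at the underside of the insert, 6 mm above the worktop. Grey plastic plate 89 x 89 x 16 mm with its edges along its x and y axes; top face 16 mm and recess floor 4 mm above the origin. The four inserts lie two by two, 90 mm apart, in a fixed tray 194 mm square, rim 24 mm high.
- well_slot: Place for the timer: insert with an oblong recess, 36 mm along its x, 78 mm along its y. Origin: on the axis of its recess, at the underside of the insert, 6 mm above the worktop. Grey plastic plate 89 x 89 x 16 mm with its edges along its x and y axes; top face 16 mm and recess floor 4 mm above the origin. The four inserts lie two by two, 90 mm apart, in a fixed tray 194 mm square, rim 24 mm high.
Not all that is in view belongs to the job. What is shaped like the part that bears square_bottle_c but purple is not meant. Of the things that look like the part that bears glass_bottle_c, the smaller one is meant.

How it is judged:
By the outcome, as a careful person would: the job done as asked, in the order asked, and still so for the second after the job is handed in, with the robot touching nothing.
It also fails if it takes over 115 s, if anything falls off the work surface, if the arm or the gripper's body presses on something with over 40 N, if the wrist force passes 120 N, or if a joint passes its speed limit or range.

## Working session

There is one attempt and no reset: what is moved stays moved. The work goes in short steps, Python scripts to look and compute and a shell command to move; the robot and the scene stay as the last step left them, time stands still between calls to the robot, and variables do not carry over. Pictures are saved under pics/ and viewed, and the job is handed in when it is done.

```bash
mkdir -p pics; ls; python3 - <<'E'
from workcell import bot
import cv2
o=bot.get_obs()
for k in o: print(k,o[k])
for n in("scene","top","wrist"):
    c=bot.camera(n); cv2.imwrite(f"pics/{n}0.png",c["color"]); print(n,c["fx"],c["fy"],c["cx"],c["cy"],[k for k in c]); print(c["extrinsics"])
E
```

```text
pics
clock 0.0
joint_pos [-1.11405390e+00  2.41438903e-01  3.71506384e-03  1.33517470e+00
 -3.87837183e-05  1.57082187e+00]
joint_vel [-0.00037957  0.00010324 -0.00026328 -0.00012018 -0.00070838 -0.00092682]
tau [ 1.11519639e-03 -3.72322190e+01  2.52404702e+01  1.69816188e-02
  1.54051045e-04  4.87367629e-06]
eef_pos [ 0.22019161 -0.44812198  0.19429658]
tool_rot [-0.5998275   0.37446814 -0.37319186  0.60059006]
ft_force [-0.17370218 -0.45745899 -0.29869284]
ft_torque [ 0.02393682 -0.01191928 -0.02638342]
grip_width 0.08539959274767409
scene 488.22421969288587 488.22421969288587 311.42557134645807 241.41962293009382 ['color', 'fx', 'fy', 'cx', 'cy', 'extrinsics']
[[-0.83663693 -0.54773602  0.00488864  0.54367976]
 [ 0.2755228  -0.41309896  0.86800716 -0.17983614]
 [-0.4734193   0.72755378  0.49652761 -0.79550737]
 [ 0.          0.          0.          1.        ]]
top 577.211606223498 577.211606223498 316.32749504384645 234.420054668449 ['color', 'fx', 'fy', 'cx', 'cy', 'extrinsics']
[[-0.02841568 -0.99948542  0.01488113  0.13613245]
 [ 0.99695505 -0.02725597  0.0730599  -0.61234828]
 [-0.0726167   0.01691187  0.99721653 -1.17638639]
 [ 0.          0.          0.          1.        ]]
wrist 410.46345980499245 410.46345980499245 319.1340615090457 248.41119210035663 ['color', 'fx', 'fy', 'cx', 'cy', 'extrinsics']
[[ 0.44186827 -0.89707717 -0.00222988 -0.49987362]
 [ 0.8494169   0.41918939 -0.32057944  0.04314837]
 [ 0.28851924  0.13975979  0.94721901 -0.38103119]
 [ 0.          0.          0.          1.        ]]
```

View pics/scene0.png

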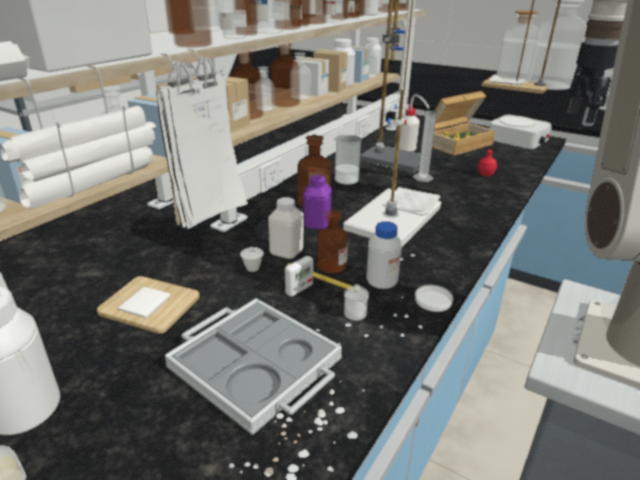

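View pics/top0.png

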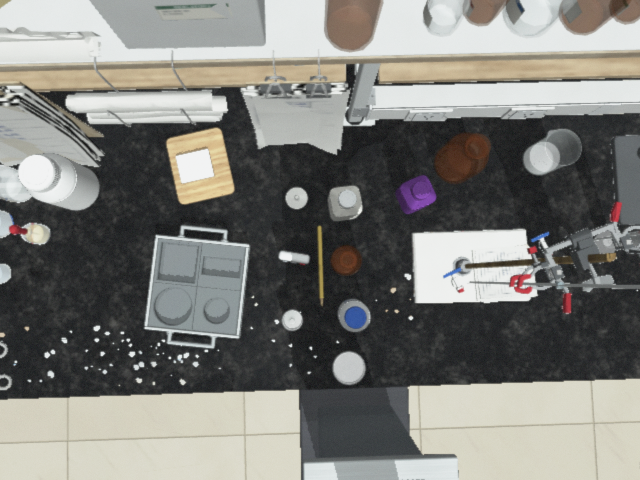

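```bash
cat > h.py <<'E'
import numpy as np, cv2
from workcell import bot
from scipy.spatial.transform import Rotation as R
def ray(c,u,v):
    E=np.array(c["extrinsics"]);Rm=E[:3,:3];t=E[:3,3]
    d=np.array([(u-c["cx"])/c["fx"],-(v-c["cy"])/c["fy"],-1.])
    return -Rm.T@t, Rm.T@d
def atz(c,u,v,z):
    o,d=ray(c,u,v); return o+d*(z-o[2])/d[2]
def proj(c,p):
    E=np.array(c["extrinsics"]);q=E[:3,:3]@np.asarray(p)+E[:3,3]
    return np.array([c["cx"]+c["fx"]*q[0]/-q[2], c["cy"]-c["fy"]*q[1]/-q[2]])
def tri(c1,p1,c2,p2):
    o1,d1=ray(c1,*p1);o2,d2=ray(c2,*p2);d1/=np.linalg.norm(d1);d2/=np.linalg.norm(d2)
    s=np.linalg.lstsq(np.c_[d1,-d2],o2-o1,rcond=None)[0]
    a=o1+s[0]*d1;b=o2+s[1]*d2
    return (a+b)/2,np.linalg.norm(a-b)
E
python3 - <<'E'
from h import *
names="square_bottle_c round_bottle_c lid_crucible_c lab_timer_c glass_bottle_c weighing_bottle_c well_square well_round well_small well_slot".split()
Z=dict(square_bottle_c=.06,round_bottle_c=.0625,lid_crucible_c=.025,lab_timer_c=.031,glass_bottle_c=.0625,weighing_bottle_c=.031)
c=bot.camera("top"); s=bot.camera("scene")
for n in names:
    for cam,cc in(("top",c),("scene",s)):
        for r in bot.spot_point(n,cam)[:3]:
            u,v=r["point"]; print(n,cam,round(r["conf"],2),np.round([u,v]),np.round(atz(cc,u,v,Z.get(n,.006)),3))
E
```

```text
square_bottle_c top 0.91 [419. 194.] [ 0.688 -0.09   0.06 ]
square_bottle_c top 0.7 [344. 204.] [0.673 0.063 0.06 ]
square_bottle_c scene 0.97 [317. 200.] [ 0.691 -0.087  0.06 ]
square_bottle_c scene 0.58 [285. 228.] [0.672 0.068 0.06 ]
round_bottle_c top 0.66 [354. 316.] [0.448 0.049 0.062]
round_bottle_c top 0.37 [178. 263.] [0.563 0.397 0.062]
round_bottle_c scene 0.87 [385. 250.] [0.454 0.038 0.062]
lid_crucible_c top 0.67 [298. 196.] [0.696 0.155 0.025]
lid_crucible_c scene 0.93 [253. 261.] [0.681 0.168 0.025]
lab_timer_c top 0.59 [294. 255.] [0.573 0.166 0.031]
lab_timer_c top 0.47 [345. 260.] [0.561 0.062 0.031]
lab_timer_c scene 0.94 [295. 274.] [0.578 0.167 0.031]
glass_bottle_c top 0.81 [347. 258.] [0.564 0.06  0.062]
glass_bottle_c top 0.72 [223. 268.] [0.551 0.307 0.062]
glass_bottle_c scene 0.96 [316. 169.] [ 0.798 -0.247  0.062]
glass_bottle_c scene 0.76 [332. 239.] [0.563 0.058 0.063]
weighing_bottle_c top 0.6 [291. 322.] [0.438 0.175 0.031]
weighing_bottle_c scene 0.79 [354. 302.] [0.442 0.182 0.031]
well_square top 0.79 [179. 264.] [0.564 0.406 0.006]
well_square scene 0.87 [214. 361.] [0.566 0.407 0.006]
well_round top 0.69 [175. 306.] [0.475 0.416 0.006]
well_round scene 0.68 [253. 386.] [0.481 0.415 0.006]
well_small top 0.98 [218. 309.] [0.468 0.328 0.006]
well_small scene 0.66 [295. 360.] [0.461 0.337 0.006]
well_slot top 0.87 [223. 264.] [0.561 0.315 0.006]
well_slot scene 0.76 [255. 330.] [0.559 0.315 0.006]
```

```bash
python3 - <<'E'
import cv2
t=cv2.imread("pics/top0.png");s=cv2.imread("pics/scene0.png")
cv2.imwrite("pics/c1.png",cv2.resize(t[165:395,245:465],None,fx=2.6,fy=2.6,interpolation=3))
cv2.imwrite("pics/c2.png",cv2.resize(s[190:340,230:450],None,fx=3.6,fy=3.6,interpolation=3))
cv2.imwrite("pics/c3.png",cv2.resize(t[220:355,135:260],None,fx=4.4,fy=4.4,interpolation=3))
E
```

```text
(no output)
```

View pics/c1.png

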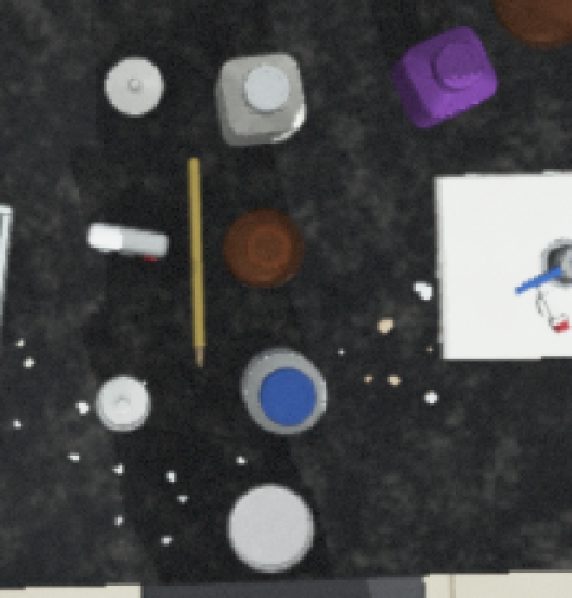

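View pics/c2.png

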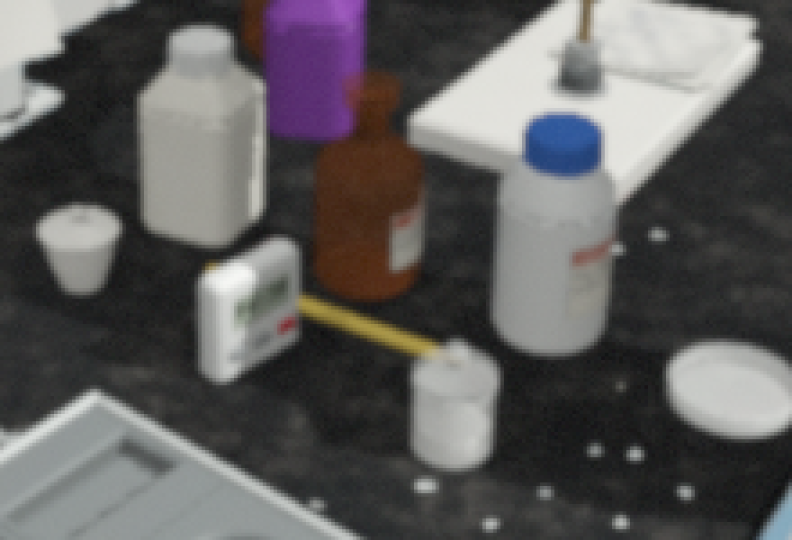

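View pics/c3.png

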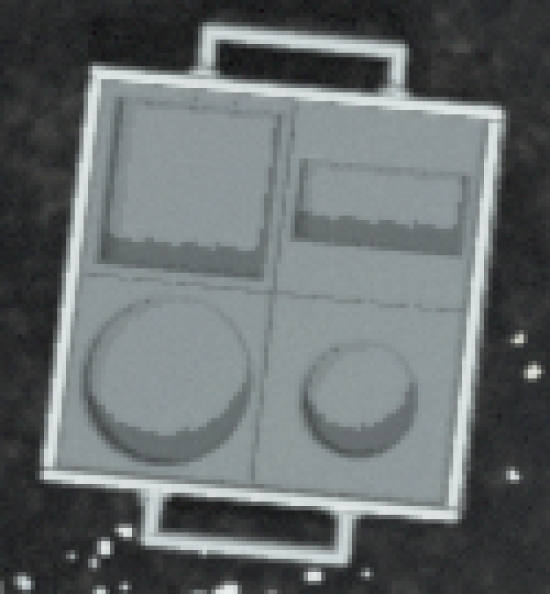

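```bash
python3 - <<'E'
from h import *
import json
T=bot.camera("top");S=bot.camera("scene")
t=lambda x,y:(135+x/4.4,220+y/4.4)
rim=[atz(T,*t(*p),.024)[:2] for p in[(90,66),(505,112),(458,522),(42,478)]]
print("tray",np.round(rim,4).tolist(),np.mean(rim,0))
e=[rim[i]-rim[(i+1)%4] for i in range(4)]
print([ (round(np.linalg.norm(v),3),round(np.degrees(np.arctan2(v[1],v[0])),1)) for v in e])
for n,p in dict(round=(167,381),small=(361,400),slot=(382,207),square=(190,189)).items(): print(n,atz(T,*t(*p),.022)[:2])
c=lambda x,y:(245+x/2.6,165+y/2.6); k=lambda x,y:(230+x/3.6,190+y/3.6)
for n,p,q,z in[("sq",(266,88),(200,50),.113),("rnd",(288,397),(564,143),.117),("cruc",(134,87),(80,222),.037),("weigh",(123,403),(456,372),.055),("glass",(263,247),(0,0),.12)]:
    print(n,c(*p),atz(T,*c(*p),z).round(4),atz(S,*k(*q),z).round(4))
a=atz(T,*c(88,237),.05);b=atz(T,*c(168,243),.05);print("timer",a,b)
for n in["lid_crucible_c","lab_timer_c","square_bottle_c","round_bottle_c"]:
    for cam in("top","scene"):
        for r in bot.cut_out(n,cam)[:3]:
            m=r["region"].astype(np.uint8);print(n,cam,round(r["conf"],2),np.round(r["extent"]),[np.round(x,1) for x in cv2.minAreaRect(cv2.findNonZero(m))])
o=bot.get_obs();print(R.from_quat(o["tool_rot"]).as_matrix().round(3))
E
```

```text
tray [[0.6236, 0.4507], [0.5966, 0.257], [0.407, 0.2826], [0.4329, 0.4744]] [0.51502985 0.36617822]
[(np.float64(0.196), np.float64(82.1)), (np.float64(0.191), np.float64(-7.7)), (np.float64(0.194), np.float64(-97.7)), (np.float64(0.192), np.float64(172.9))]
round [0.47576497 0.41673792]
small [0.46434639 0.32685063]
slot [0.55380621 0.31561879]
square [0.56474295 0.40509327]
sq (347.3076923076923, 198.84615384615384) [0.6763 0.059  0.113 ] [0.6735 0.0629 0.113 ]
rnd (355.7692307692308, 317.6923076923077) [0.4491 0.0506 0.117 ] [0.4467 0.0558 0.117 ]
cruc (296.53846153846155, 198.46153846153845) [0.69   0.1579 0.037 ] [0.6926 0.1548 0.037 ]
weigh (292.3076923076923, 320.0) [0.4437 0.1723 0.055 ] [0.4352 0.1864 0.055 ]
glass (346.15384615384613, 260.0) [0.5585 0.0654 0.12  ] [0.8054 0.0849 0.12  ]
timer [0.57193281 0.19635808 0.05      ] [0.56554442 0.13442629 0.05      ]
lid_crucible_c top 0.94 [288. 188. 305. 206.] [array([296.5, 197. ]), array([20., 21.]), np.float64(90.0)]
lid_crucible_c scene 0.64 [243. 250. 262. 266.] [array([251.5, 258.5]), array([21., 19.]), np.float64(90.0)]

[... 454 characters left out ...]
7. 187. 364. 221.] [array([344.1, 202.7]), array([33. , 32.6]), np.float64(80.5)]
square_bottle_c top 0.58 [395. 174. 440. 215.] [array([415.2, 194.5]), array([32.3, 38.3]), np.float64(68.2)]
square_bottle_c scene 0.82 [304. 174. 333. 232.] [array([317. , 201.5]), array([53., 26.]), np.float64(90.0)]
square_bottle_c scene 0.74 [267. 199. 300. 256.] [array([285., 227.]), array([58., 34.]), np.float64(90.0)]
round_bottle_c top 0.71 [339. 300. 371. 334.] [array([353.3, 314.8]), array([33.9, 29. ]), np.float64(45.0)]
round_bottle_c scene 0.8 [368. 217. 403. 290.] [array([384.2, 254. ]), array([33.2, 68.2]), np.float64(2.1)]
[[ 0.441 -0.     0.897]
 [-0.897  0.     0.441]
 [-0.    -1.     0.   ]]
```

```bash
python3 -m inch '0 8.7 0 0 0 0 0; 0 8.7 0 0 0 0 0; 0 8.7 0 0 0 0 0'; python3 - <<'E'
from h import *
o=bot.get_obs();print(o["clock"],o["joint_pos"].round(3) if hasattr(o["joint_pos"],'round') else o["joint_pos"]);print(R.from_quat(o["tool_rot"]).as_matrix().round(3))
E
```

```text
clock: 2.12
eef_pos: [0.2205, -0.4487, 0.1952]
tool_rot: [-0.499, 0.501, -0.501, 0.499]
ft_force: [0.4, -0.1, 0.9]
grip_width: 0.0856
2.125 [-1.114  0.241  0.005  1.335 -0.     2.031]
[[-0.004 -0.     1.   ]
 [-1.    -0.    -0.004]
 [ 0.    -1.    -0.   ]]
```

```bash
python3 -m inch '0 -10 0 0 0 0 0; 0 -10 0 0 0 0 0; 0 -10 0 0 0 0 0;0 -10 0 0 0 0 0; 0 -10 0 0 0 0 0; 0 -10 0 0 0 0 0;0 -10 0 0 0 0 0; 0 -10 0 0 0 0 0; 0 -10 0 0 0 0 0'; python3 -m inch '0 -10 0 0 0 50 0;0 -10 0 0 0 50 0;0 -10 0 0 0 50 0;0 -10 0 0 0 50 0;0 -10 0 0 0 50 0;0 -10 0 0 0 50 0;0 -10 0 0 0 50 0;0 -10 0 0 0 50 0;0 -10 0 0 0 50 0;0 0 0 0 0 0 0'; python3 - <<'E'
from h import *
o=bot.get_obs();print(o["clock"],np.round(o["joint_pos"],3));print(R.from_quat(o["tool_rot"]).as_matrix().round(3))
E
```

```text
clock: 3.25
eef_pos: [0.2205, -0.4487, 0.1952]
tool_rot: [-0.707, -0.002, 0.002, 0.707]
ft_force: [-0.1, 0.8, -0.1]
grip_width: 0.0851
clock: 4.5
eef_pos: [0.001, -0.1524, 0.1959]
tool_rot: [0.542, 0.454, -0.455, -0.541]
ft_force: [1.1, 0.0, 0.7]
grip_width: 0.0851
4.5 [-1.564 -0.504 -0.616  1.457 -0.    -1.39 ]
[[ 0.173 -0.    -0.985]
 [ 0.985 -0.002  0.173]
 [-0.002 -1.    -0.   ]]
```

```bash
python3 -m inch '0 -10 0 0 0 0 0;0 0 0 0 0 -30 0;0 0 0 0 0 -40 0;0 0 0 0 0 -50 0;0 0 0 0 0 -50 0;0 0 0 25 0 -50 0;0 0 0 40 0 -50 0;0 0 0 50 0 -50 0;0 0 0 50 0 -50 0;0 0 0 35 0 -50 0;0 0 0 0 0 0 0'; python3 - <<'E'
from h import *
o=bot.get_obs();print(o["clock"],np.round(o["joint_pos"],3));print(R.from_quat(o["tool_rot"]).as_matrix().round(3))
c=bot.camera("wrist");cv2.imwrite("pics/w1.png",c["color"])
E
```

```text
clock: 5.88
eef_pos: [0.4104, 0.0429, 0.1945]
tool_rot: [-0.496, -0.504, 0.504, 0.496]
ft_force: [-0.5, 0.3, 0.2]
grip_width: 0.0855
5.875 [ 1.04e-01  6.90e-02 -2.03e-01  1.30e+00  1.00e-03  8.80e-02]
[[-0.016 -0.001 -1.   ]
 [ 1.     0.001 -0.016]
 [ 0.001 -1.     0.001]]
```

View pics/w1.png

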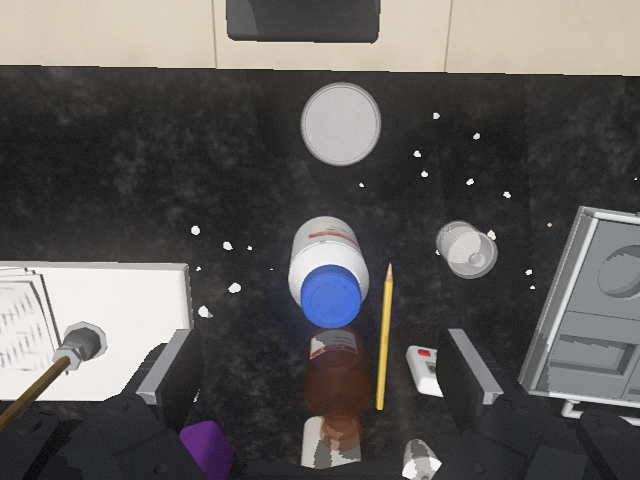

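```bash
python3 - <<'E'
from h import *
c=bot.camera("wrist");T=bot.camera("top");S=bot.camera("scene")
print("round cap", atz(c,331,297,.125))
print(proj(c,[.4491,.0506,.125]),proj(T,[.4491,.0506,.125]))
t=T["color"]
a=cv2.resize(t[180:230,320:370],None,fx=11,fy=11,interpolation=3)
# overlay predicted base+shoulder squares for yaw
cv2.imwrite("pics/c4.png",a)
s=S["color"][190:265,255:315]
cv2.imwrite("pics/c5.png",cv2.resize(s,None,fx=8,fy=8,interpolation=3))
E
```

```text
round cap [0.44358201 0.0488373  0.125     ]
[333.42596114 304.51076197] [356.09984464 317.98589716]
```

View pics/c4.png

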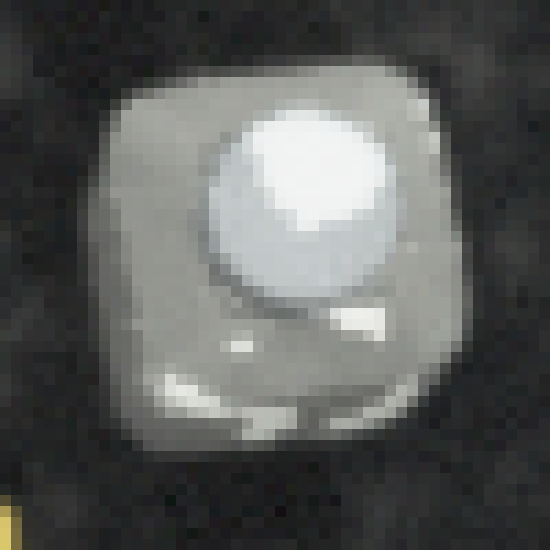

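View pics/c5.png

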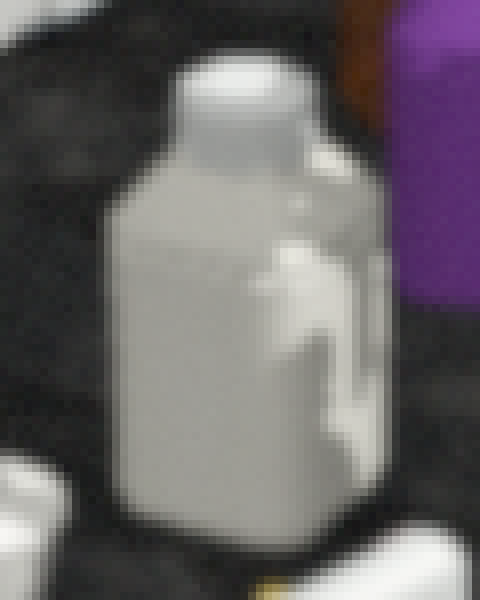

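```bash
python3 -m inch '0 0 0 9 0 -53 0;0 0 0 9 0 -53 0;0 0 0 4 0 -53 0;0 0 0 0 0 -53 0;0 0 0 0 0 -53 0;0 0 0 0 0 0 0;0 0 0 0 0 0 0'; python3 - <<'E'
from h import *
o=bot.get_obs();print(o["eef_pos"],np.round(o["joint_pos"],3))
c=bot.camera("top");cv2.imwrite("pics/t2.png",c["color"][120:360,220:470].repeat(2,0).repeat(2,1))
c=bot.camera("scene");cv2.imwrite("pics/s2.png",c["color"][100:340,180:460].repeat(2,0).repeat(2,1))
E
```

```text
clock: 6.95
eef_pos: [0.6714, 0.0621, 0.1956]
tool_rot: [-0.498, -0.502, 0.502, 0.498]
ft_force: [-0.4, 0.9, -0.3]
grip_width: 0.0852
[0.67144239 0.0621012  0.19564648] [0.092 0.612 0.572 1.532 0.    0.084]
```

View pics/s2.png

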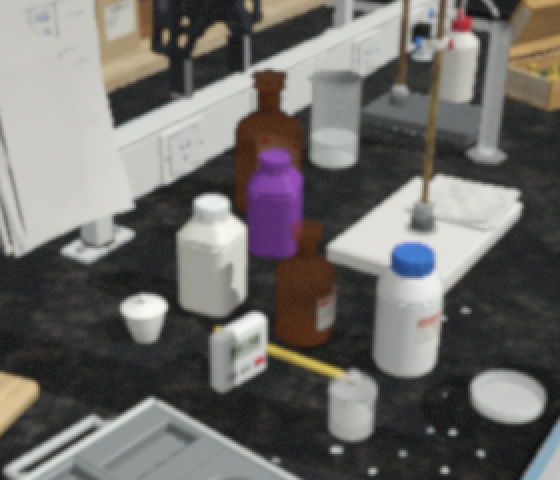

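View pics/t2.png

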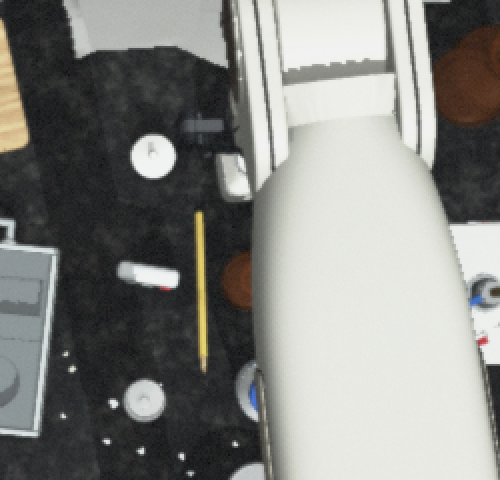

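```bash
python3 -m inch '0 0 0 -1 30 -3 0;0 0 0 0 30 0 0;0 0 0 0 20 0 0;0 0 0 0 7 0 0;0 0 0 0 0 0 0.3;0 0 0 0 0 0 1;0 0 0 0 0 0 1;0 0 0 0 0 0 1;0 0 0 0 0 0 1;0 0 0 0 0 0 1'; python3 - <<'E'
from h import *
c=bot.camera("scene");p=proj(c,bot.get_obs()["eef_pos"]);print(p);cv2.imwrite("pics/s3.png",cv2.resize(c["color"][140:300,220:420],None,fx=3.5,fy=3.5,interpolation=3))
E
```

```text
clock: 8.3
eef_pos: [0.6755, 0.0621, 0.1087]
tool_rot: [-0.498, -0.502, 0.502, 0.498]
ft_force: [0.0, -0.0, 0.7]
grip_width: 0.0001
[285.01516495 205.39804283]
```

View pics/s3.png

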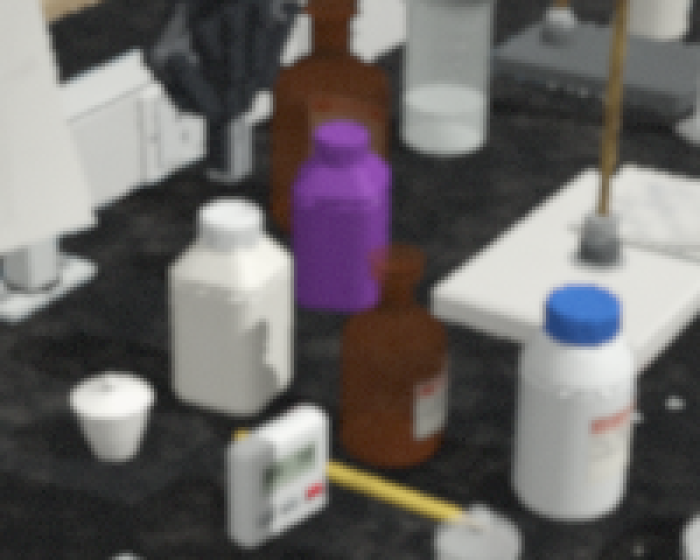

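```bash
python3 - <<'E'
from h import *
e=bot.get_obs()["eef_pos"]
for n in("wrist","top"):
    c=bot.camera(n);im=c["color"].copy();p=proj(c,e);print(n,p)
    cv2.circle(im,tuple(int(x) for x in p),4,(0,255,0),1)
    cv2.imwrite(f"pics/{n}4.png",im)
E
```

```text
wrist [321.43179983 292.72932856]
top [345.54264146 199.57877537]
```

View pics/wrist4.png

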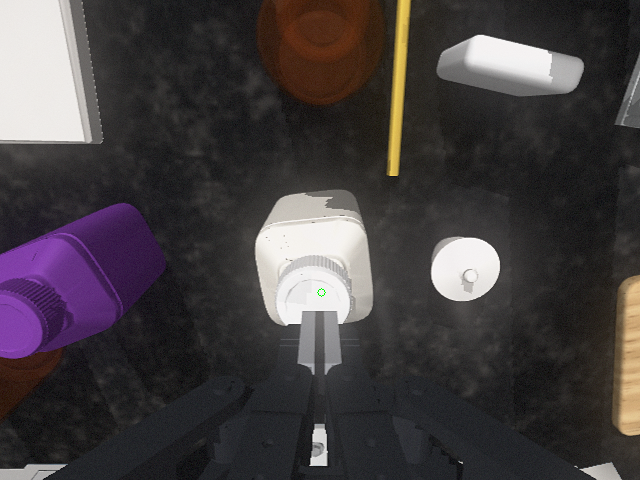

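View pics/top4.png

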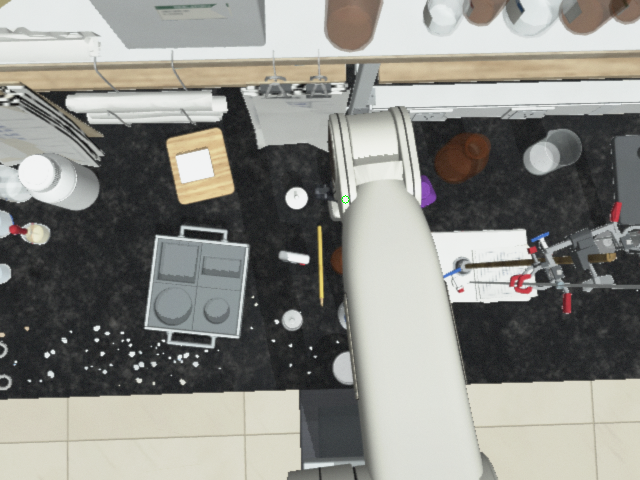

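```bash
python3 - <<'E'
from h import *
c=bot.camera("wrist");s=bot.camera("scene");t=bot.camera("top")
E=c["extrinsics"];print("cam pos",-E[:3,:3].T@E[:3,3], "dir",-E[2,:3])
print("cap top",atz(c,313,297,.12),"crucible knob",atz(c,469,275,.05),"pencil end",atz(c,393,175,.004), "top pencil end",atz(t,320,225.5,.004))
for q in[(285.7,191.4),(285,189),(287,192)]:
  print("tip",tri(c,(320,311),s,q))
e=bot.get_obs()["eef_pos"]
for d in np.eye(3)*.01: print(proj(s,e+d)-proj(s,e),proj(c,e+d)-proj(c,e))
E
```

```text
cam pos [0.59215643 0.06001259 0.28791843] dir [ 0.32198061  0.00399435 -0.94673784]
cap top [0.67239813 0.05819753 0.12      ] crucible knob [0.68971307 0.15504078 0.05      ] pencil end [0.63479546 0.1115371  0.004     ] top pencil end [0.63580472 0.11044074 0.004     ]
tip (array([0.67081122, 0.06199627, 0.14052724]), np.float64(0.003984734743918489))
tip (array([0.67008282, 0.06261521, 0.14540381]), np.float64(0.007444622039399267))
tip (array([0.66954487, 0.06145553, 0.14003038]), np.float64(0.0010717825431340296))
[-3.87874697 -1.15061099] [-0.24977036 18.74193957]
[-2.84120575  1.73934332] [20.88305873  0.18992036]
[-0.10608548 -4.36799182] [0.13499969 9.31039441]
```

```bash
python3 -m inch '0 0 0 0 0 0 0;0 0 0 0 0 0 0;0 0 0 0 0 0 0;0 0 0 0 0 0 0;0 0 0 0 0 0 0;0 0 0 0 10 0 0;0 0 0 0 10 0 0;0 0 0 0 0 0 0'; python3 - <<'E'
from h import *
c=bot.camera("wrist");cv2.imwrite("pics/w5.png",c["color"])
c=bot.camera("scene");cv2.imwrite("pics/s5.png",cv2.resize(c["color"][140:300,220:420],None,fx=3.5,fy=3.5,interpolation=3))
E
```

```text
clock: 9.6
eef_pos: [0.6742, 0.062, 0.0867]
tool_rot: [-0.497, -0.501, 0.503, 0.498]
ft_force: [0.5, 0.7, -0.2]
grip_width: 0.0852
```

View pics/w5.png

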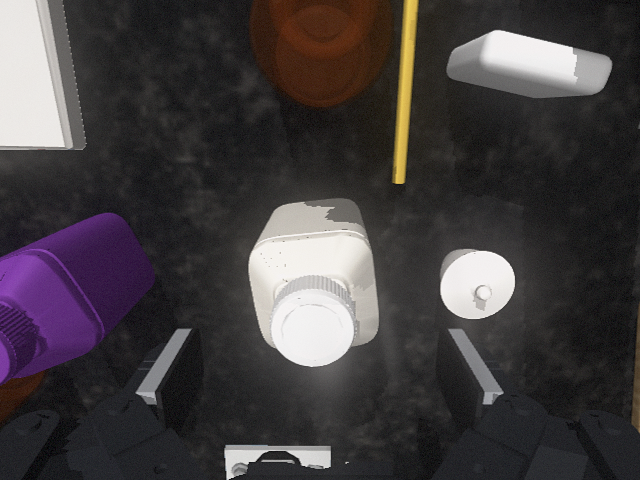

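View pics/s5.png

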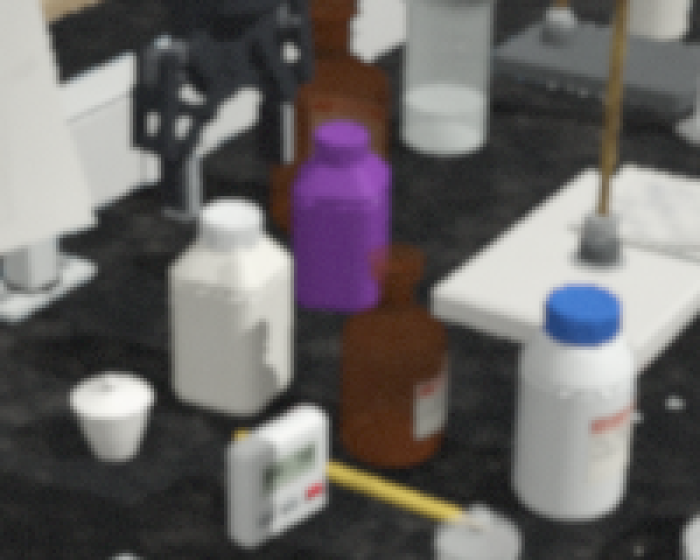

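```bash
python3 - <<'E'
from h import *
c=bot.camera("wrist");s=bot.camera("scene")
for u,v,h in[(192,330,-.0425),(450,330,.0425)]:
    o,d=ray(c,u,v); y=.062+h; k=(y-o[1])/d[1]; print(o+k*d, proj(s,o+k*d))
e=bot.get_obs()["eef_pos"];E=c["extrinsics"];print(e,(E[:3,:3]@e+E[:3,3]))
print("cap",atz(c,313,327,.12))
E
```

```text
[0.66034778 0.0195     0.14984735] [302.45163927 181.9835385 ]
[0.66140635 0.1045     0.14654945] [277.75304656 197.45482494]
[0.67574066 0.06213905 0.08901867] [ 0.00115847 -0.02193211 -0.1959926 ]
cap [0.67580243 0.05847026 0.12      ]
```

```bash
python3 -m inch '0 0 0 -2 7 0 0;0 0 0 -1 7 0 0;0 0 0 0 0 0 0;0 0 0 0 0 0 0'; python3 - <<'E'
from h import *
c=bot.camera("wrist");cv2.imwrite("pics/w6.png",c["color"])
c=bot.camera("scene");cv2.imwrite("pics/s6.png",cv2.resize(c["color"][140:300,220:420],None,fx=3.5,fy=3.5,interpolation=3))
E
```

```text
clock: 10.3
eef_pos: [0.6755, 0.0591, 0.0746]
tool_rot: [-0.498, -0.502, 0.502, 0.498]
ft_force: [0.2, 0.6, -0.2]
grip_width: 0.0856
```

View pics/s6.png

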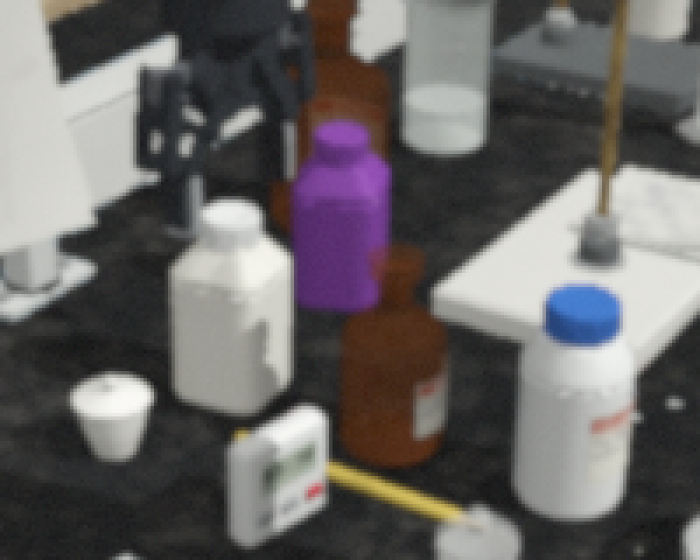

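View pics/w6.png

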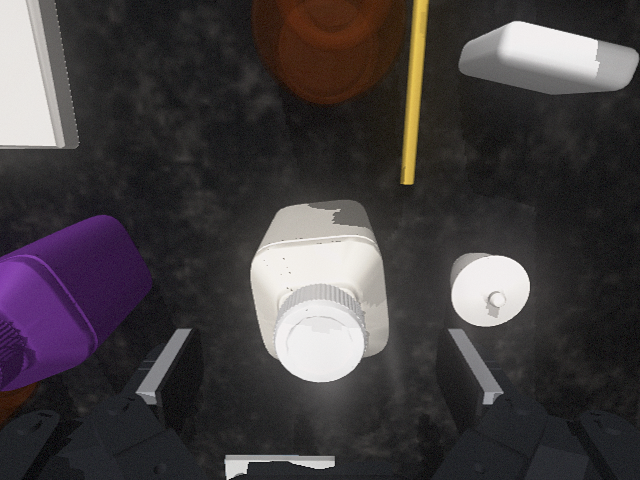

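```bash
python3 - <<'E'
from h import *
c=bot.camera("wrist");s=bot.camera("scene")
for x in(.664,.675,.686):
  for z in(.10,.11,.12,.13): print(x,z,(proj(s,[x,.102,z])).round(1),proj(c,[x,.102,z]).round(),proj(c,[x,.0165,z]).round())
o=bot.get_obs()
E=c["extrinsics"]
for b in(1,):
  e=o["eef_pos"];Rm=R.from_quat(o["tool_rot"]).as_matrix()
  print("cam in tool",Rm.T@((-E[:3,:3].T@E[:3,3])-e))
E
```

```text
0.664 0.1 [278.1 217.8] [426. 293.] [219. 291.]
0.664 0.11 [278.  213.3] [432. 304.] [213. 302.]
0.664 0.12 [277.8 208.8] [440. 317.] [206. 315.]
0.664 0.13 [277.7 204.3] [448. 331.] [198. 328.]
0.675 0.1 [273.8 216.4] [424. 317.] [220. 315.]
0.675 0.11 [273.6 212. ] [430. 329.] [215. 327.]
0.675 0.12 [273.4 207.5] [436. 343.] [208. 341.]
0.675 0.13 [273.3 203. ] [444. 358.] [201. 356.]
0.686 0.1 [269.5 215. ] [421. 340.] [222. 338.]
0.686 0.11 [269.3 210.6] [427. 353.] [217. 351.]
0.686 0.12 [269.1 206.2] [434. 368.] [210. 366.]
0.686 0.13 [268.9 201.7] [441. 384.] [203. 382.]
cam in tool [-0.0013235  -0.17917391  0.08336998]
```

```bash
python3 -m inch '0 0 0 0 9 0 0;0 0 0 0 0 0 0.2;0 0 0 0 0 0 0.5;0 0 0 0 0 0 1;0 0 0 0 0 0 1;0 0 0 0 0 0 1;0 0 0 0 0 0 1'; python3 - <<'E'
from h import *
c=bot.camera("wrist");cv2.imwrite("pics/w7.png",c["color"])
c=bot.camera("scene");cv2.imwrite("pics/s7.png",cv2.resize(c["color"][140:300,220:420],None,fx=3.5,fy=3.5,interpolation=3))
E
```

```text
clock: 11.38
eef_pos: [0.6759, 0.0592, 0.0663]
tool_rot: [0.498, 0.503, -0.502, -0.497]
ft_force: [1.5, 0.8, 1.5]
grip_width: 0.0327
```

View pics/s7.png

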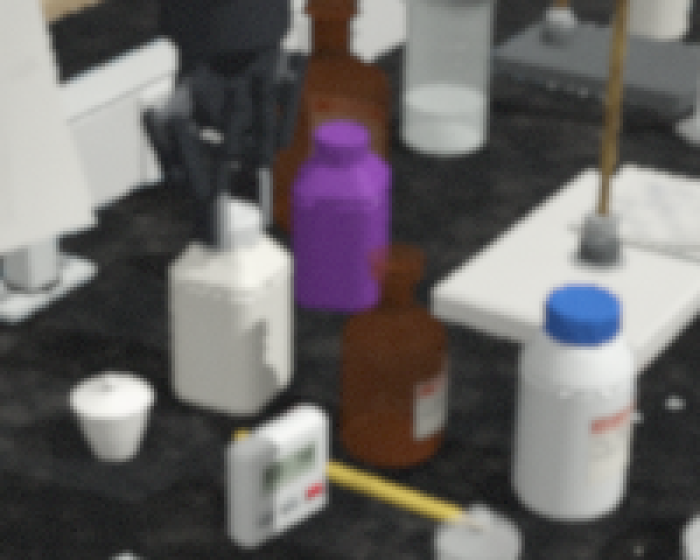

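View pics/w7.png

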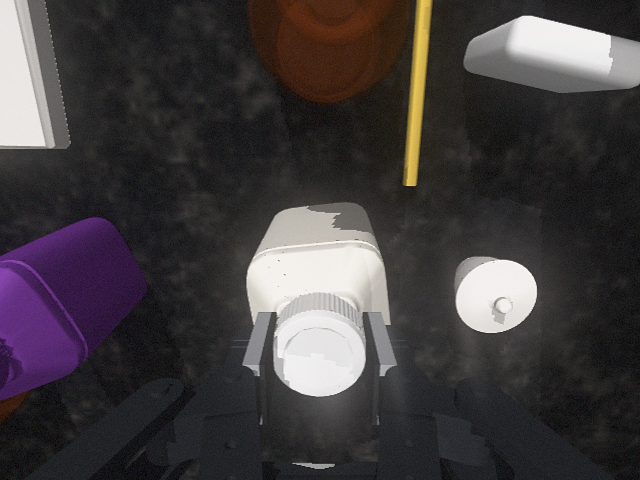

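```bash
python3 -m inch '0 0 0 0 -10 0 1;0 0 0 0 -15 0 1;0 0 0 0 0 0 1'; python3 - <<'E'
from h import *
c=bot.camera("scene");cv2.imwrite("pics/s8.png",cv2.resize(c["color"][140:300,220:420],None,fx=3.5,fy=3.5,interpolation=3))
E
```

```text
clock: 11.85
eef_pos: [0.6769, 0.0592, 0.093]
tool_rot: [0.499, 0.503, -0.501, -0.497]
ft_force: [-0.4, -0.5, -0.6]
grip_width: 0.0331
```

View pics/s8.png

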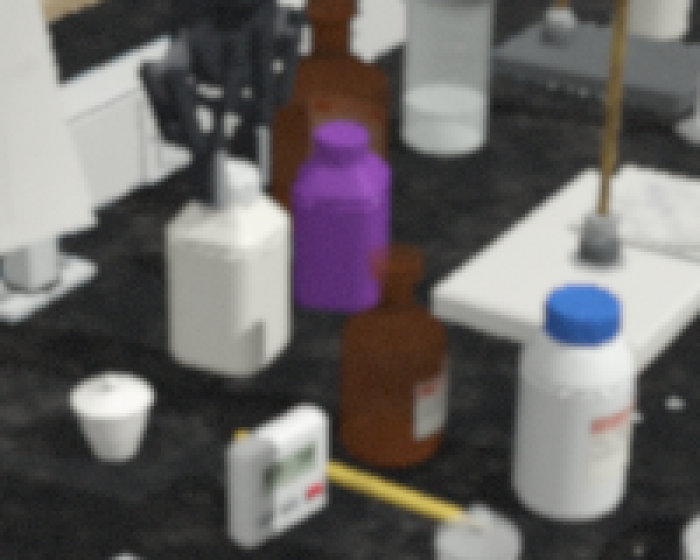

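```bash
python3 -m inch '0 0 0 0 -40 0 1;0 0 0 0 -43 0 1;0 0 0 30 0 16 1;0 0 0 50 0 16 1;0 0 0 50 0 16 1;0 0 0 50 0 16 1;0 0 0 50 0 16 1;0 0 0 50 0 16 1;0 0 0 40 0 12 1;0 0 0 20 0 3 1;0 0 0 0 0 0 1;0 0 0 0 0 0 1'; python3 - <<'E'
from h import *
o=bot.get_obs();print(np.round(o["joint_pos"],3),R.from_quat(o["tool_rot"]).as_matrix().round(3))
c=bot.camera("wrist");cv2.imwrite("pics/w9.png",c["color"])
E
```

```text
clock: 13.4
eef_pos: [0.562, 0.3964, 0.1735]
tool_rot: [-0.498, -0.502, 0.502, 0.498]
ft_force: [-0.2, 0.4, -1.1]
grip_width: 0.0329
[ 6.15e-01  6.46e-01  5.75e-01  1.50e+00 -1.00e-03  6.07e-01] [[-0.008 -0.    -1.   ]
 [ 1.    -0.001 -0.008]
 [-0.001 -1.     0.   ]]
```

View pics/w9.png

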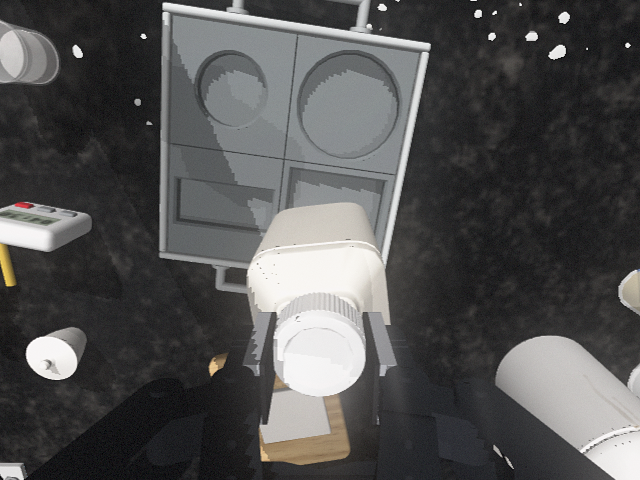

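```bash
python3 - <<'E'
from h import *
c=bot.camera("wrist")
print("round",atz(c,349,104,.022),"small",atz(c,233,88,.022),"slot",atz(c,228,203,.022))
a=[atz(c,*p,.024)[:2] for p in[(165,3),(430,45),(161,257)]];print(np.round(a,4))
v=a[0]-a[2];print(np.degrees(np.arctan2(*(-(v))[::-1])),np.linalg.norm(v)); w=a[1]-a[0];print(np.degrees(np.arctan2(w[1],w[0])),np.linalg.norm(w))
print("ctr",(a[1]+a[2])/2)
for n in["well_round","well_small","well_slot","well_square"]:
    for r in bot.spot_point(n,"wrist")[:1]: print(n,r["conf"],r["point"],atz(c,*r["point"],.006))
E
```

```text
round [0.47520144 0.41709279 0.022     ] small [0.46455958 0.32953734 0.022     ] slot [0.55264107 0.32019469 0.022     ]
[[0.4093 0.2854]
 [0.4344 0.4744]
 [0.5996 0.2605]]
-7.445527682310445 0.19191394203726167
82.40708864268946 0.19061657742732466
ctr [0.51699594 0.3674518 ]
well_round 0.66 [346.9, 106.4] [0.47684815 0.41656784 0.006     ]
well_small 0.69 [234.7, 91.7] [0.46658664 0.32758106 0.006     ]
well_slot 0.63 [228.8, 202.8] [0.55602913 0.31730502 0.006     ]
well_square 0.91 [329.9, 214.7] [0.56584593 0.40445542 0.006     ]
```

```bash
python3 -m inch '0 6 0 10 0 -4 1;0 6 0 0 0 0 1;0 0 0 0 30 0 1;0 0 0 0 25 0 1;0 0 0 0 10 0 1;0 0 0 0 0 0 1'; python3 - <<'E'
from h import *
c=bot.camera("wrist");cv2.imwrite("pics/w10.png",c["color"])
c=bot.camera("top");cv2.imwrite("pics/t10.png",cv2.resize(c["color"][200:350,120:290],None,fx=3.5,fy=3.5,interpolation=3))
E
```

```text
clock: 14.45
eef_pos: [0.565, 0.4076, 0.1082]
tool_rot: [-0.547, -0.447, 0.448, 0.548]
ft_force: [0.3, -0.5, -1.2]
grip_width: 0.032
```

View pics/w10.png

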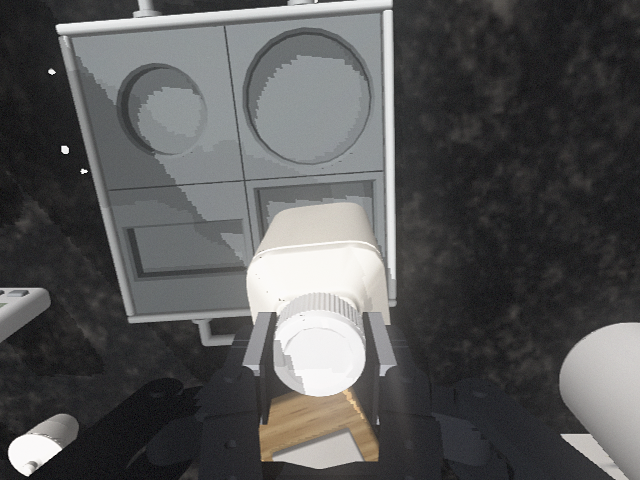

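View pics/t10.png

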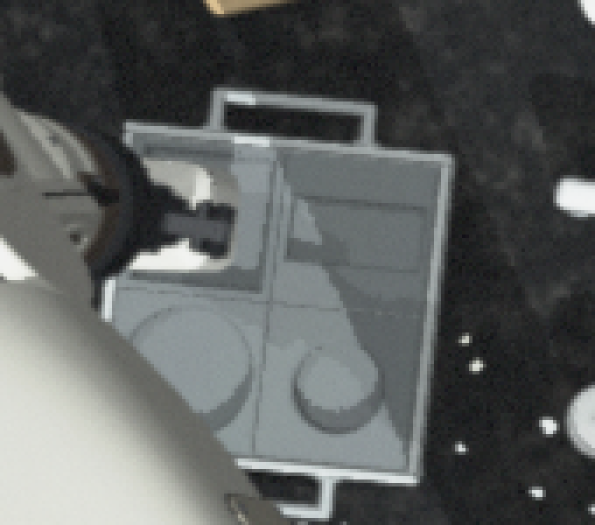

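```bash
python3 -m inch '0 0 0 0 15 0 1;0 0 0 0 12 0 1;0 0 0 0 4 0 1;0 0 0 0 0 0 1'; python3 - <<'E'
from h import *
c=bot.camera("wrist");cv2.imwrite("pics/w11.png",c["color"])
E
```

```text
clock: 15.05
eef_pos: [0.5651, 0.408, 0.0774]
tool_rot: [-0.547, -0.447, 0.448, 0.547]
ft_force: [-0.1, 0.3, -2.3]
grip_width: 0.0328
```

View pics/w11.png

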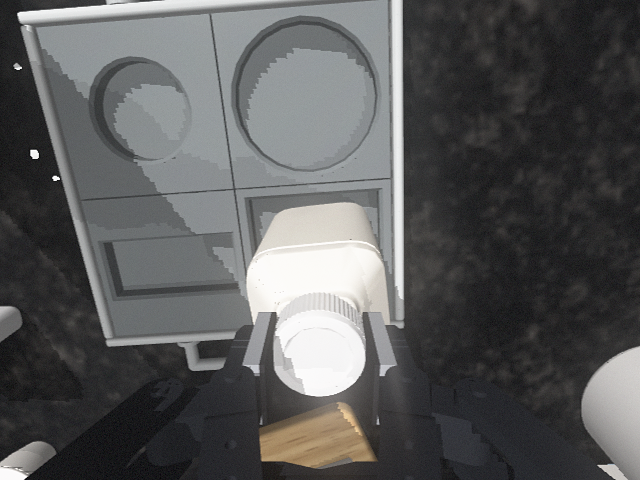

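```bash
python3 -m inch '0 0 0 0 1.5 0 1;0 0 0 0 0 0 0.6;0 0 0 0 0 0 0.4;0 0 0 0 0 0 0.2;0 0 0 0 0 0 0.2;0 0 0 0 -30 0 0.2;0 0 0 0 -50 0 0.2;0 0 0 0 -40 0 0;0 0 0 0 0 0 0'; python3 - <<'E'
from h import *
c=bot.camera("wrist");cv2.imwrite("pics/w12.png",c["color"])
E
```

```text
clock: 16.23
eef_pos: [0.5674, 0.4096, 0.2017]
tool_rot: [0.548, 0.451, -0.444, -0.547]
ft_force: [-0.3, -0.5, -0.5]
grip_width: 0.0853
```

View pics/w12.png

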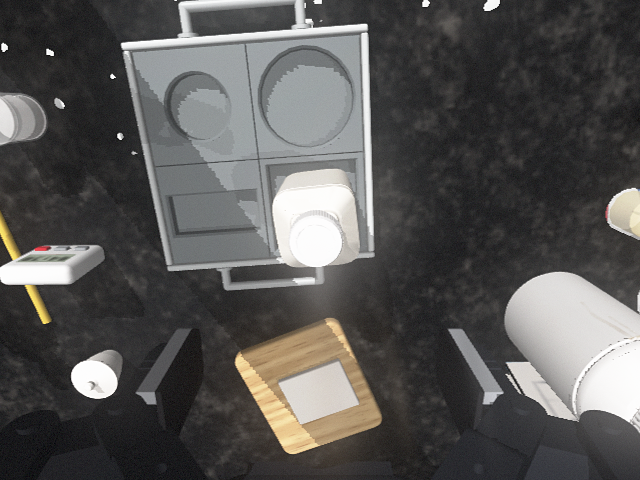

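```bash
python3 -m inch '0 -6 0 0 0 0 0;0 -5.5 0 0 0 0 0;0 0 0 -51 0 17 0;0 0 0 -51 0 17 0;0 0 0 -51 0 17 0;0 0 0 -51 0 17 0;0 0 0 -51 0 17 0;0 0 0 -51 0 17 0;0 0 0 -51 0 17 0;0 0 0 0 0 0 0;0 0 0 0 0 0 0'; python3 - <<'E'
from h import *
o=bot.get_obs();print(R.from_quat(o["tool_rot"]).as_matrix().round(3))
c=bot.camera("wrist");cv2.imwrite("pics/w13.png",c["color"])
E
```

```text
clock: 17.65
eef_pos: [0.446, 0.051, 0.1954]
tool_rot: [-0.5, -0.5, 0.5, 0.5]
ft_force: [0.8, 0.7, -0.1]
grip_width: 0.0854
[[ 0.    -0.001 -1.   ]
 [ 1.     0.     0.   ]
 [ 0.    -1.     0.001]]
```

View pics/w13.png

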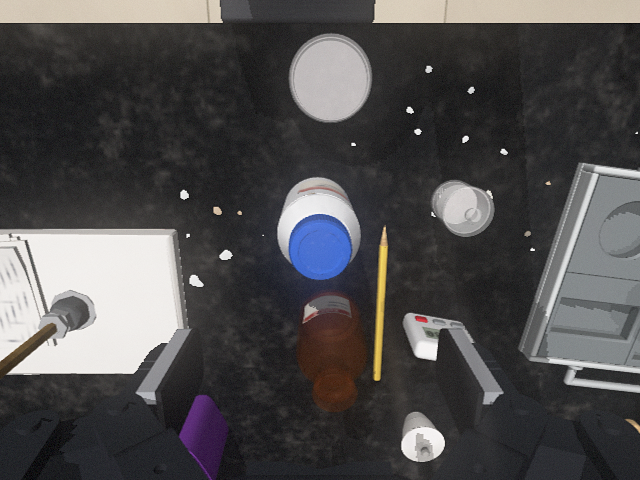

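```bash
python3 - <<'E'
from h import *
c=bot.camera("wrist");print(atz(c,320,247,.125))
E
python3 -m inch '0 0 0 0 40 0 0;0 0 0 0 40 0 0;0 0 0 0 30 0 0;0 0 0 0 0 0 0'; python3 - <<'E'
from h import *
c=bot.camera("wrist");cv2.imwrite("pics/w14.png",c["color"])
E
```

```text
[0.4469839  0.05103956 0.125     ]
clock: 18.25
eef_pos: [0.4442, 0.0519, 0.0839]
tool_rot: [-0.498, -0.499, 0.502, 0.501]
ft_force: [-0.1, -0.2, -0.9]
grip_width: 0.0854
```

View pics/w14.png

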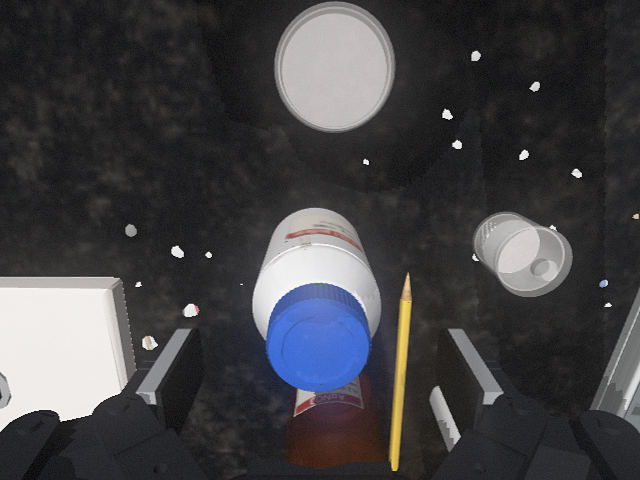

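```bash
python3 -m inch '0 0 0 0 10 -2 0;0 0 0 0 4 0 0;0 0 0 0 0 0 0.3;0 0 0 0 0 0 1;0 0 0 0 0 0 1;0 0 0 0 0 0 1;0 0 0 0 0 0 1'; python3 -m inch '0 0 0 0 -10 0 1;0 0 0 0 -20 0 1;0 0 0 0 0 0 1'; python3 - <<'E'
from h import *
c=bot.camera("wrist");cv2.imwrite("pics/w15.png",c["color"])
c=bot.camera("scene");cv2.imwrite("pics/s15.png",cv2.resize(c["color"][140:300,250:450],None,fx=3.5,fy=3.5,interpolation=3))
E
```

```text
clock: 19.18
eef_pos: [0.4491, 0.051, 0.0731]
tool_rot: [0.5, 0.501, -0.5, -0.5]
ft_force: [-1.0, -0.2, 5.6]
grip_width: 0.0385
clock: 19.55
eef_pos: [0.4497, 0.0511, 0.1035]
tool_rot: [0.5, 0.501, -0.499, -0.499]
ft_force: [0.6, -0.7, -1.9]
grip_width: 0.0376
```

View pics/w15.png

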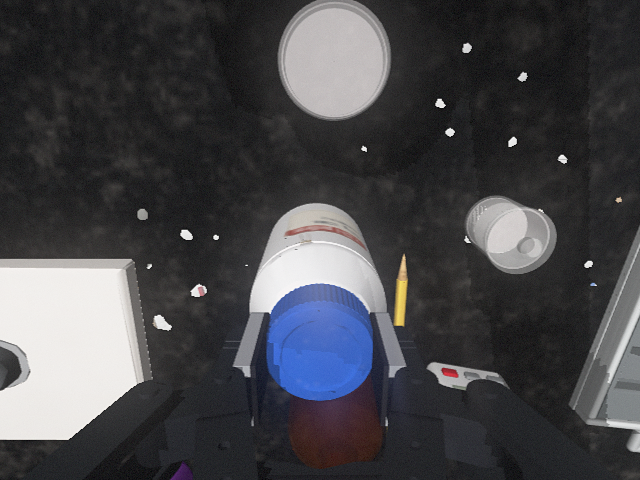

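View pics/s15.png

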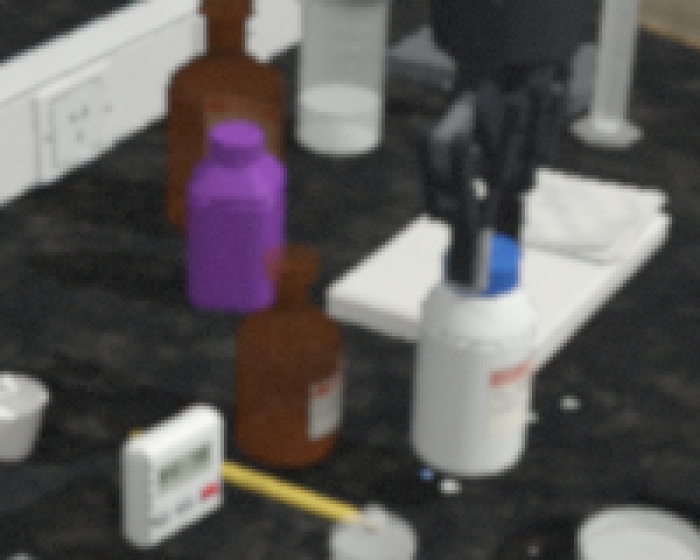

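```bash
python3 -m inch '0 0 0 0 -40 0 1;0 0 0 0 -35 0 1;0 0 0 30 0 0 1;0 0 0 50 0 -4 1;0 0 0 50 0 -4 1;0 0 0 50 0 -4 1;0 0 0 50 0 -4 1;0 0 0 50 0 -4 1;0 0 0 46 0 -4 1;0 0 0 40 0 -3 1;0 0 0 0 0 0 1;0 0 0 0 0 0 1'; python3 - <<'E'
from h import *
o=bot.get_obs();print(R.from_quat(o["tool_rot"]).as_matrix().round(3))
c=bot.camera("wrist");cv2.imwrite("pics/w16.png",c["color"])
E
```

```text
clock: 21.15
eef_pos: [0.4746, 0.4161, 0.1757]
tool_rot: [-0.5, -0.499, 0.501, 0.5]
ft_force: [0.5, -0.3, -2.1]
grip_width: 0.0381
[[-0.001 -0.002 -1.   ]
 [ 1.    -0.002 -0.001]
 [-0.002 -1.     0.002]]
```

View pics/w16.png

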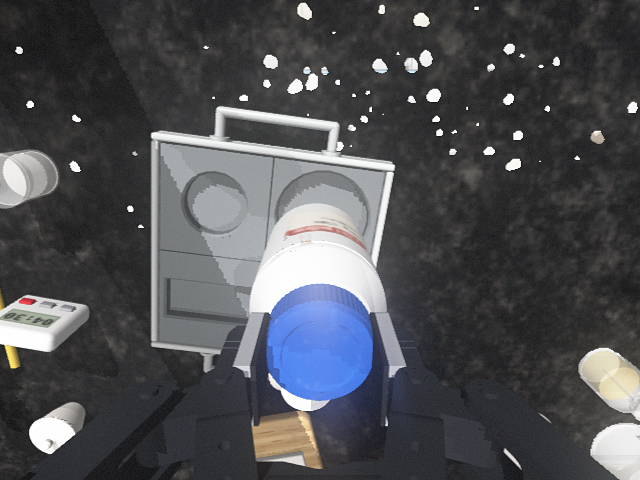

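```bash
python3 -m inch '0 0 0 1 30 -3 1;0 0 0 0 30 0 1;0 0 0 0 12 0 1;0 0 0 0 0 0 1'; python3 - <<'E'
from h import *
c=bot.camera("wrist");cv2.imwrite("pics/w17.png",c["color"])
E
```

```text
clock: 21.7
eef_pos: [0.478, 0.4168, 0.1048]
tool_rot: [-0.5, -0.499, 0.501, 0.5]
ft_force: [-0.4, -0.1, -1.3]
grip_width: 0.0383
```

View pics/w17.png

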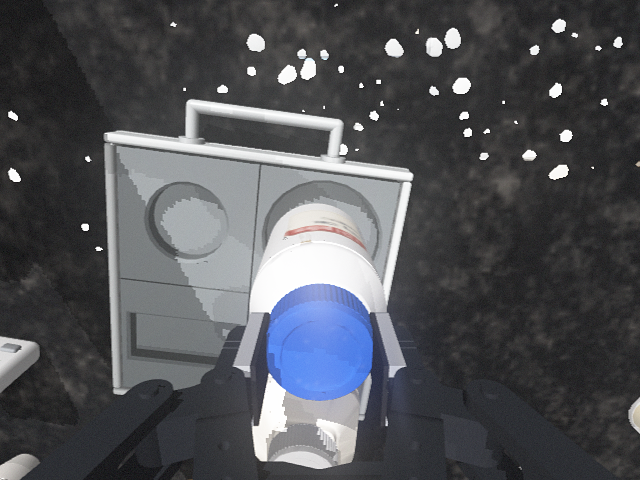

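```bash
python3 -m inch '0 0 0 0 10 0 1;0 0 0 0 8 0 1;0 0 0 0 2 0 1;0 0 0 0 0 0 1'; python3 - <<'E'
from h import *
c=bot.camera("wrist");cv2.imwrite("pics/w18.png",c["color"])
E
```

```text
clock: 22.25
eef_pos: [0.4781, 0.418, 0.085]
tool_rot: [-0.5, -0.5, 0.5, 0.5]
ft_force: [0.2, -0.3, -2.6]
grip_width: 0.0381
```

View pics/w18.png

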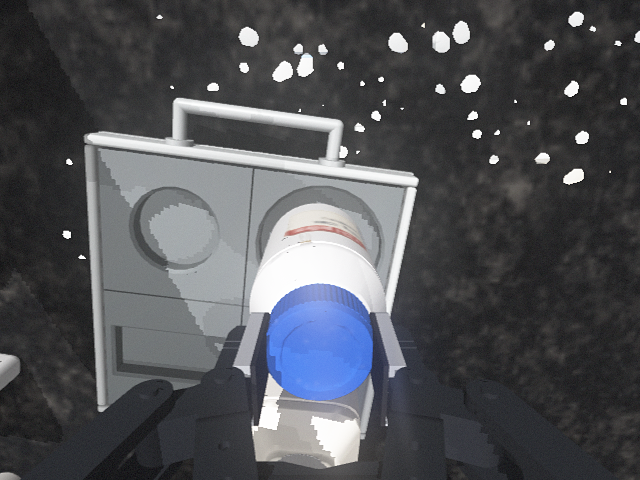

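```bash
python3 -m inch '0 0 0 0 2 0 1;0 0 0 0 0 0 0.6;0 0 0 0 0 0 0.4;0 0 0 0 0 0 0.2;0 0 0 0 0 0 0.2;0 0 0 0 -30 0 0.2;0 0 0 0 -50 0 0.2;0 0 0 0 -30 0 0.2;0 0 0 0 0 0 0'; python3 - <<'E'
from h import *
c=bot.camera("wrist");cv2.imwrite("pics/w19.png",c["color"])
E
```

```text
clock: 23.42
eef_pos: [0.4799, 0.4194, 0.1971]
tool_rot: [0.5, 0.503, -0.498, -0.5]
ft_force: [-0.2, -0.6, 0.7]
grip_width: 0.0838
```

View pics/w19.png

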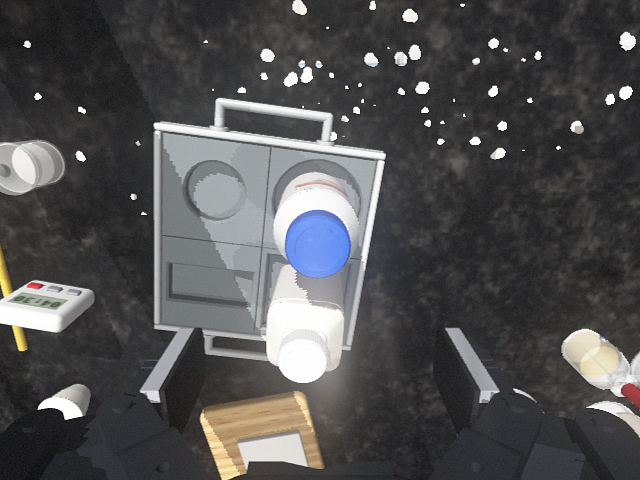

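```bash
python3 - <<'E'
from h import *
T=bot.camera("top");S=bot.camera("scene")
# clipboard bottom corners: top (340,152),(258,147) ; scene (245,200) right, (183,226) left
print(tri(T,(340,152),S,(245,200)),tri(T,(258,147),S,(183,226)))
cv2.imwrite("pics/t20.png",cv2.resize(T["color"][70:220,220:390],None,fx=3.5,fy=3.5,interpolation=3))
cv2.imwrite("pics/s20.png",cv2.resize(S["color"][60:290,140:320],None,fx=2.6,fy=2.6,interpolation=3))
E
```

```text
(array([0.77326621, 0.07091084, 0.09889658]), np.float64(0.005405254344080766)) (array([0.7888145 , 0.2334146 , 0.10162194]), np.float64(0.011517923215136333))
```

View pics/t20.png

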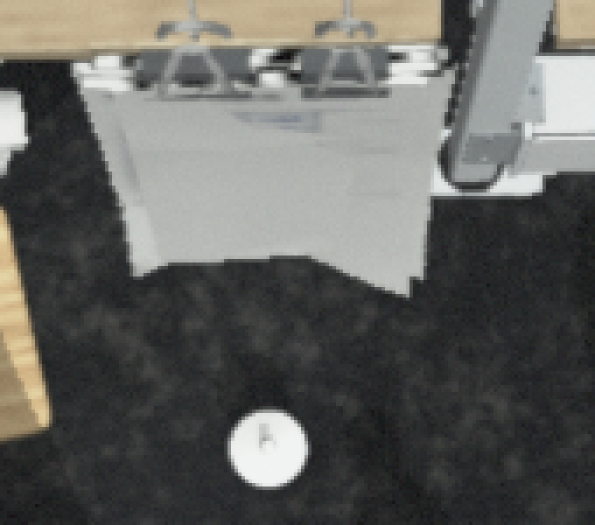

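View pics/s20.png

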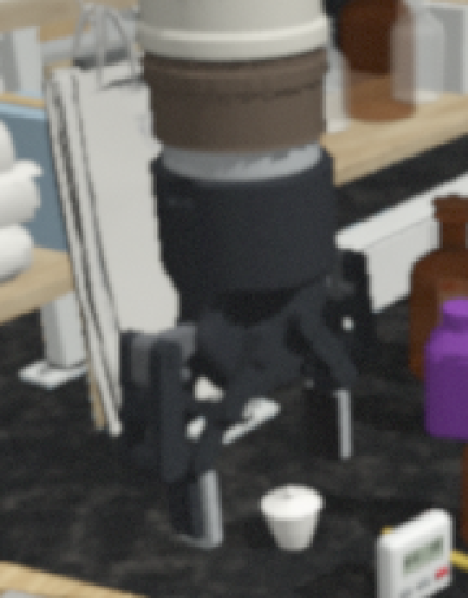

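```bash
python3 -m inch '0 0 0 -44 0 -20 0;0 0 0 -44 0 -35 0;0 0 0 -44 0 -35 0;0 0 0 -44 0 -35 0;0 0 0 -44 0 -40 0;0 0 0 -43 0 -45 0;0 0 0 0 0 0 0;0 0 0 0 0 0 0'; python3 - <<'E'
from h import *
o=bot.get_obs();print(np.round(o["joint_pos"],3),R.from_quat(o["tool_rot"]).as_matrix().round(3))
c=bot.camera("wrist");cv2.imwrite("pics/w21.png",c["color"])
E
```

```text
clock: 24.58
eef_pos: [0.6875, 0.1548, 0.1909]
tool_rot: [-0.499, -0.499, 0.501, 0.501]
ft_force: [-1.0, 1.4, -0.2]
grip_width: 0.085
[2.210e-01 6.930e-01 7.030e-01 1.584e+00 1.000e-03 2.210e-01] [[ 0.    -0.004 -1.   ]
 [ 1.    -0.     0.   ]
 [-0.    -1.     0.004]]
```

View pics/w21.png

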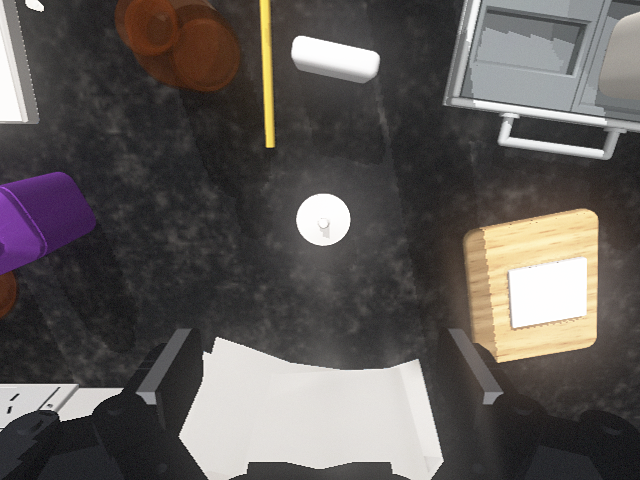

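```bash
python3 - <<'E'
from h import *
c=bot.camera("wrist");print("rim",atz(c,323,219,.037),"timer",atz(c,335,58,.06))
# timer ends at top z .062: left (297,48) right(375,68)
print(atz(c,297,48,.055),atz(c,376,68,.055))
E
python3 -m inch '0 0 0 0 40 0 0;0 0 0 0 40 0 0;0 0 0 0 40 -3 0;0 0 0 0 30 0 0;0 0 0 0 0 0 0'; python3 - <<'E'
from h import *
c=bot.camera("wrist");cv2.imwrite("pics/w22.png",c["color"])
c=bot.camera("scene");cv2.imwrite("pics/s22.png",cv2.resize(c["color"][140:300,200:400],None,fx=3.5,fy=3.5,interpolation=3))
E
```

```text
rim [0.69110012 0.15802906 0.037     ] timer [0.57027663 0.16547537 0.06      ]
[0.56341826 0.13902103 0.055     ] [0.57612435 0.19479477 0.055     ]
clock: 25.3
eef_pos: [0.6878, 0.1564, 0.0405]
tool_rot: [-0.498, -0.499, 0.503, 0.5]
ft_force: [-0.1, -0.4, -0.3]
grip_width: 0.0853
```

View pics/w22.png

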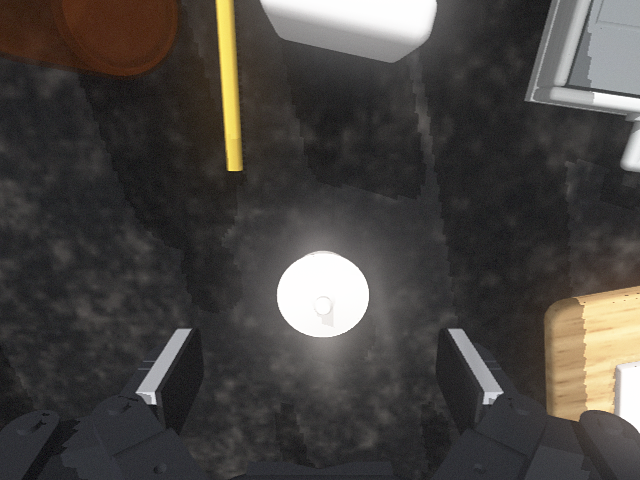

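View pics/s22.png

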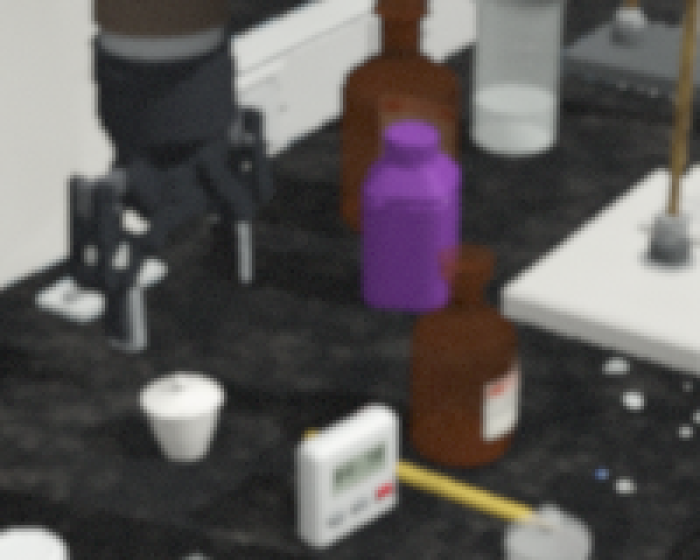

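```bash
python3 -m inch '0 0 0 1 20 -3 0;0 0 0 0 17 0 0;0 0 0 0 0 0 0;0 0 0 0 0 0 0'; python3 - <<'E'
from h import *
c=bot.camera("wrist");cv2.imwrite("pics/w23.png",c["color"])
c=bot.camera("scene");cv2.imwrite("pics/s23.png",cv2.resize(c["color"][140:300,200:400],None,fx=3.5,fy=3.5,interpolation=3))
E
```

```text
clock: 25.9
eef_pos: [0.6944, 0.1561, 0.0061]
tool_rot: [-0.5, -0.5, 0.5, 0.5]
ft_force: [0.6, 1.2, 0.5]
grip_width: 0.0851
```

View pics/w23.png

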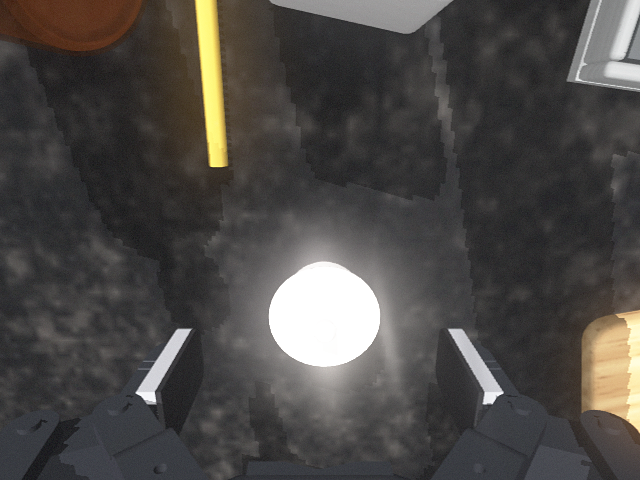

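View pics/s23.png

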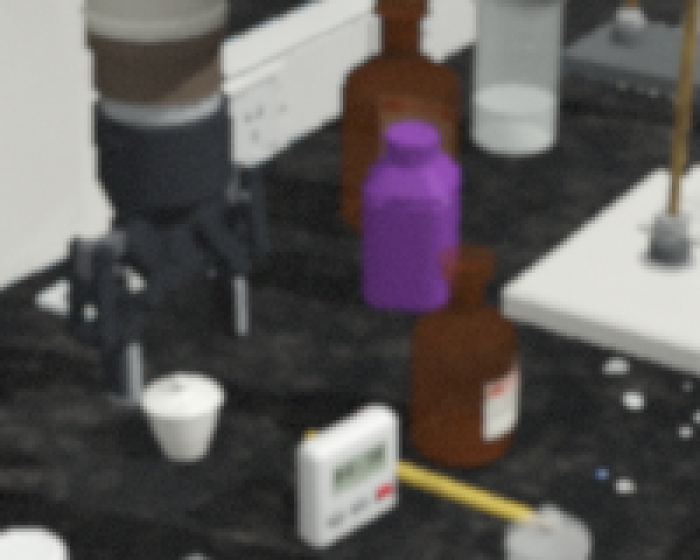

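```bash
python3 - <<'E'
from h import *
c=bot.camera("wrist");s=bot.camera("scene")
print("lid",atz(c,324,314,.038))
for z in(.03,.04,.05,.06,.07):print(z,proj(s,[.694,.1986,z]),proj(c,[.683,.1986,z]))
E
```

```text
lid [0.68993302 0.15699467 0.038     ]
0.03 [237.74700643 264.00427283] [423.79081357 290.06160878]
0.04 [237.39068217 259.70537554] [429.95181339 300.72326321]
0.05 [237.03065168 255.36176413] [436.88019965 312.71288538]
0.06 [236.66685683 250.97273735] [444.72886762 326.29506166]
0.07 [236.29923826 246.53757918] [453.69421951 341.8096675 ]
```

```bash
python3 -m inch '0 0 0 1 8 2 0;0 0 0 0 8 2 0;0 0 0 0 0 0 0;0 0 0 0 0 0 0.3;0 0 0 0 0 0 0.3;0 0 0 0 0 0 0.3'; python3 - <<'E'
from h import *
c=bot.camera("wrist");cv2.imwrite("pics/w24.png",c["color"])
c=bot.camera("scene");cv2.imwrite("pics/s24.png",cv2.resize(c["color"][180:300,200:340],None,fx=5,fy=5,interpolation=3))
E
```

```text
clock: 26.85
eef_pos: [0.6907, 0.1572, -0.0094]
tool_rot: [0.5, 0.5, -0.5, -0.5]
ft_force: [-0.0, -1.1, -0.6]
grip_width: 0.0597
```

View pics/w24.png

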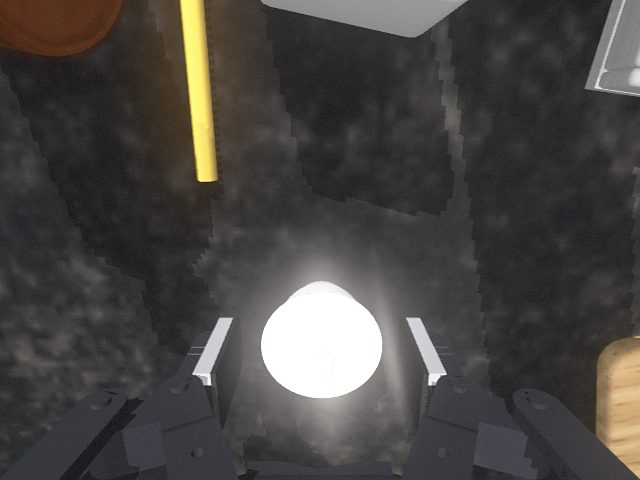

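View pics/s24.png

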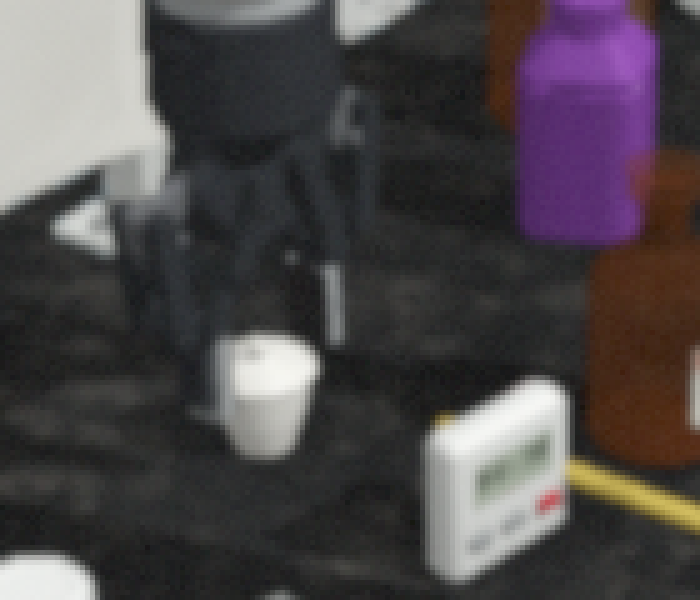

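```bash
python3 -m inch '0 0 0 0 0 0 0.5;0 0 0 0 0 0 1;0 0 0 0 0 0 1;0 0 0 0 0 0 1;0 0 0 0 0 0 1'; python3 -m inch '0 0 0 0 -10 0 1;0 0 0 0 -15 0 1;0 0 0 0 0 0 1'; python3 - <<'E'
from h import *
c=bot.camera("wrist");cv2.imwrite("pics/w25.png",c["color"])
c=bot.camera("scene");cv2.imwrite("pics/s25.png",cv2.resize(c["color"][180:300,200:340],None,fx=5,fy=5,interpolation=3))
E
```

```text
clock: 27.58
eef_pos: [0.6909, 0.1573, -0.009]
tool_rot: [0.5, 0.501, -0.5, -0.5]
ft_force: [0.9, 0.3, 5.8]
grip_width: 0.04
clock: 27.95
eef_pos: [0.692, 0.1575, 0.0174]
tool_rot: [0.501, 0.501, -0.499, -0.499]
ft_force: [0.6, 0.2, 0.0]
grip_width: 0.0397
```

View pics/w25.png

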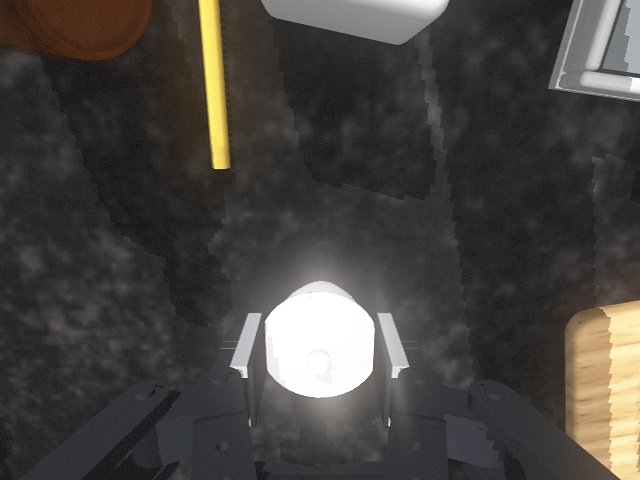

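View pics/s25.png

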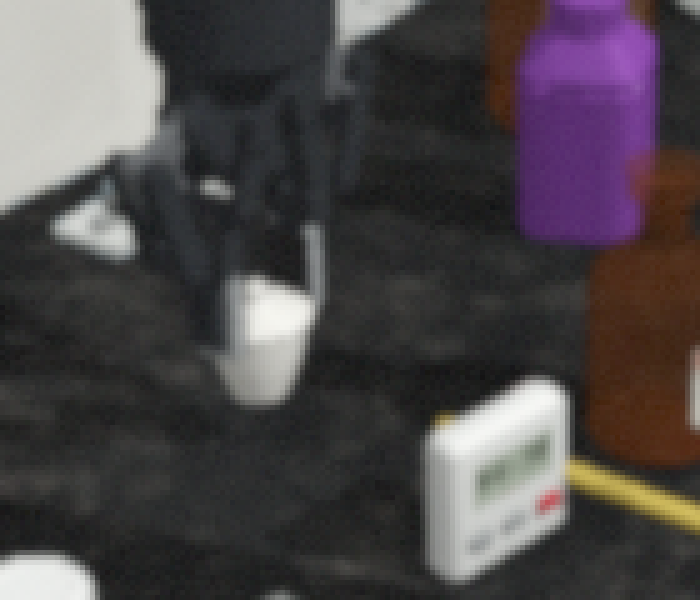

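```bash
python3 -m inch '0 0 0 0 -50 0 1;0 0 0 0 -60 0 1;0 0 0 30 0 40 1;0 0 0 40 0 50 1;0 0 0 35 0 50 1;0 0 0 35 0 50 1;0 0 0 30 0 37 1;0 0 0 0 0 0 1'; python3 -m inch '0 -10.3 0 0 0 0 1;0 -10.3 0 0 0 0 1;0 -10.3 0 0 0 0 1;0 -10.3 0 0 0 0 1;0 -10.3 0 0 0 0 1;0 -10.3 0 0 0 0 1;0 -10.3 0 0 0 0 1;0 -10.3 0 0 0 0 1;0 0 0 0 0 0 1'; python3 - <<'E'
from h import *
o=bot.get_obs();print(np.round(o["joint_pos"],3),R.from_quat(o["tool_rot"]).as_matrix().round(3))
c=bot.camera("wrist");cv2.imwrite("pics/w26.png",c["color"])
E
```

```text
clock: 29.05
eef_pos: [0.4614, 0.3279, 0.1251]
tool_rot: [-0.498, -0.501, 0.502, 0.499]
ft_force: [1.0, 0.3, -0.2]
grip_width: 0.0397
clock: 30.18
eef_pos: [0.4651, 0.3253, 0.1249]
tool_rot: [-0.048, -0.705, 0.706, 0.048]
ft_force: [0.1, 0.5, -0.5]
grip_width: 0.04
[ 0.61   0.412  0.061  1.221 -0.    -0.825] [[-0.991 -0.    -0.135]
 [ 0.135 -0.001 -0.991]
 [ 0.    -1.     0.001]]
```

View pics/w26.png

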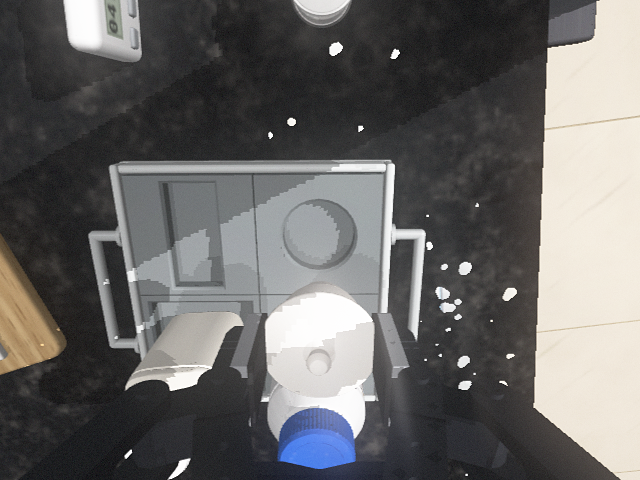

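```bash
python3 - <<'E'
from h import *
c=bot.camera("wrist");print(atz(c,320,236,.022),atz(c,318,342,.16))
E
python3 -m inch '0 0 0 0 40 -3 1;0 0 0 0 40 0 1;0 0 0 0 20 0 1;0 0 0 0 0 0 1'; python3 - <<'E'
from h import *
c=bot.camera("wrist");cv2.imwrite("pics/w27.png",c["color"])
E
```

```text
[0.46442716 0.32789966 0.022     ] [0.46574906 0.33001534 0.16      ]
clock: 30.78
eef_pos: [0.4635, 0.3277, 0.0233]
tool_rot: [-0.046, -0.704, 0.707, 0.049]
ft_force: [0.5, -0.4, 0.3]
grip_width: 0.0402
```

View pics/w27.png

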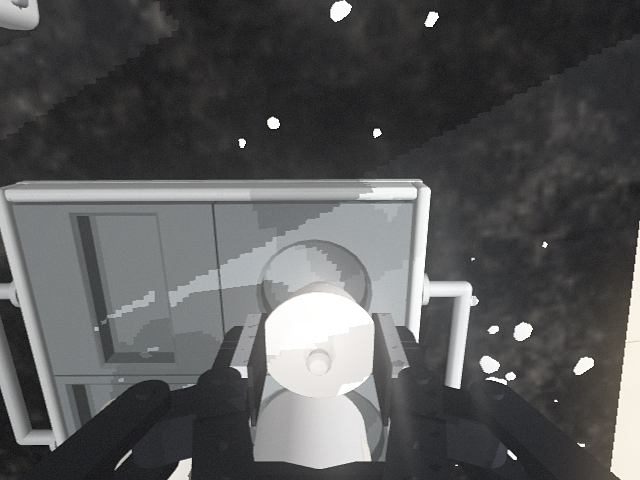

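```bash
python3 -m inch '0 0 0 0 12 0 1;0 0 0 0 8 0 1;0 0 0 0 0 0 1;0 0 0 0 0 0 1'; python3 - <<'E'
from h import *
c=bot.camera("wrist");cv2.imwrite("pics/w28.png",c["color"])
c=bot.camera("scene");cv2.imwrite("pics/s28.png",cv2.resize(c["color"][280:430,200:380],None,fx=4,fy=4,interpolation=3))
E
```

```text
clock: 31.32
eef_pos: [0.465, 0.3292, 0.0055]
tool_rot: [0.047, 0.706, -0.705, -0.047]
ft_force: [0.0, -0.6, -0.1]
grip_width: 0.0401
```

View pics/w28.png

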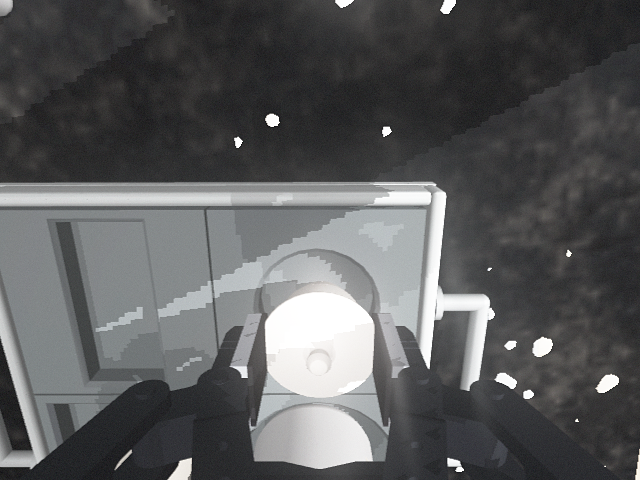

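View pics/s28.png

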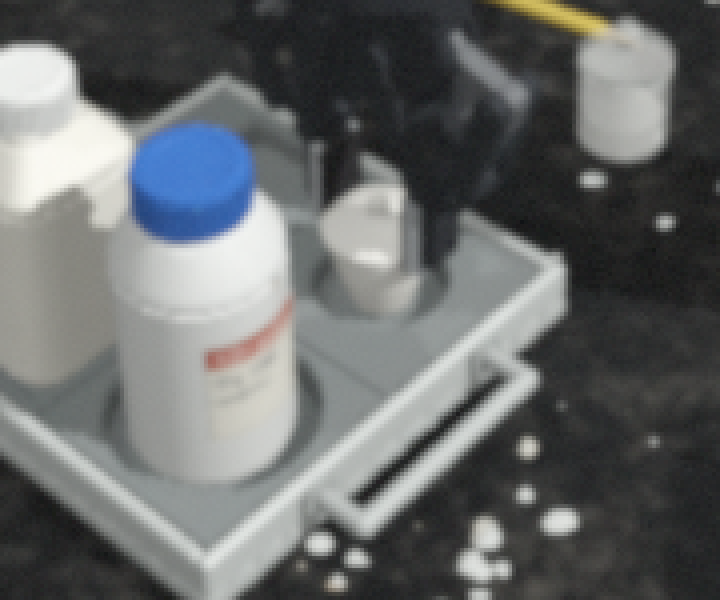

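```bash
python3 -m inch '0 0 0 0 3 0 1;0 0 0 0 2 0 1;0 0 0 0 0 0 1;0 0 0 0 0 0 1'; python3 -m inch '0 0 0 0 0 0 0.45;0 0 0 0 0 0 0.35;0 0 0 0 0 0 0.3;0 0 0 0 0 0 0.3;0 0 0 0 -20 0 0.3;0 0 0 0 -50 0 0.3;0 0 0 0 -60 0 0.3;0 0 0 0 -30 0 0.3;0 0 0 0 0 0 0.3'; python3 - <<'E'
from h import *
c=bot.camera("wrist");cv2.imwrite("pics/w29.png",c["color"])
E
```

```text
clock: 31.92
eef_pos: [0.4651, 0.3293, 0.001]
tool_rot: [0.047, 0.706, -0.705, -0.046]
ft_force: [-1.6, 0.3, 5.5]
grip_width: 0.0398
clock: 33.05
eef_pos: [0.4668, 0.3304, 0.1636]
tool_rot: [0.049, 0.707, -0.704, -0.045]
ft_force: [-0.0, 0.0, 0.6]
grip_width: 0.0601
```

View pics/w29.png

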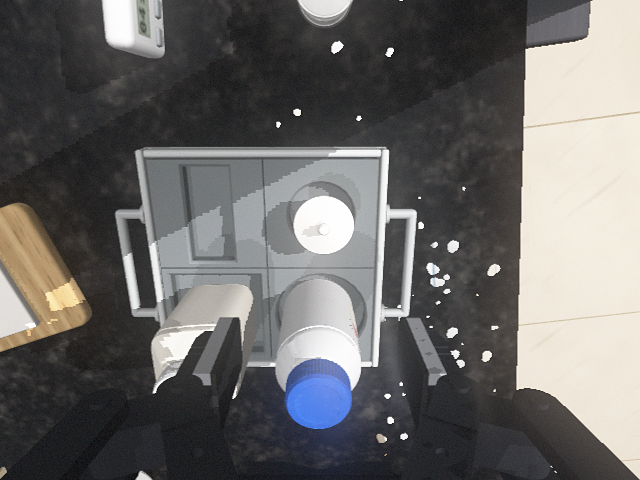

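```bash
python3 -m inch '0 0 0 -31 0 37 0.2;0 0 0 -31 0 37 0.1;0 0 0 -31 0 37 0;0 0 0 -31 0 37 0;0 0 0 0 0 0 0;0 0 0 0 0 0 0'; python3 - <<'E'
from h import *
o=bot.get_obs();print(np.round(o["joint_pos"],3))
c=bot.camera("wrist");cv2.imwrite("pics/w30.png",c["color"])
E
```

```text
clock: 33.85
eef_pos: [0.5672, 0.1657, 0.1584]
tool_rot: [-0.046, -0.705, 0.706, 0.048]
ft_force: [-0.2, -0.3, 0.3]
grip_width: 0.0854
[ 0.284  0.442  0.196  1.329  0.    -1.154]
```

View pics/w30.png

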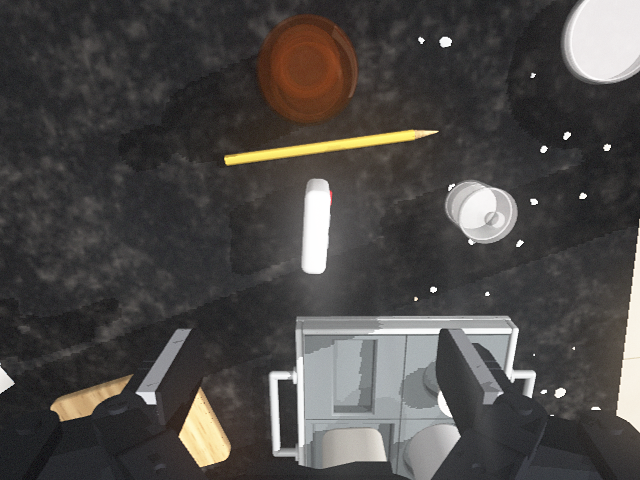

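```bash
python3 - <<'E'
from h import *
c=bot.camera("wrist")
a=atz(c,318,181,.06);b=atz(c,314.5,272,.062)
print(a,b,(a+b)/2,np.linalg.norm(a-b),np.degrees(np.arctan2((b-a)[1],(b-a)[0])))
r=bot.cut_out("lab_timer_c","wrist")
for x in r[:2]:print(x["conf"],x["extent"],cv2.minAreaRect(cv2.findNonZero(x["region"].astype(np.uint8))))
print([ (p["conf"],p["point"],atz(c,*p["point"],.031)) for p in bot.spot_point("lab_timer_c","wrist")[:2]])
im=c["color"][160:290,260:380];cv2.imwrite("pics/c30.png",cv2.resize(im,None,fx=4.5,fy=4.5,interpolation=3))
E
```

```text
[0.5624378  0.12881748 0.06      ] [0.57354414 0.19354448 0.062     ] [0.56799097 0.16118098 0.061     ] 0.06570339204041097 80.26357739389509
0.82 [300.6, 181.3, 334.3, 275.9] ((316.2509765625, 224.98443603515625), (26.573150634765625, 94.62786102294922), 3.5763344764709473)
0.59 [407.4, 422.0, 459.4, 480.0] ((428.7182312011719, 447.5658264160156), (39.983367919921875, 67.18360137939453), 35.21759033203125)
[(0.96, [315.9, 225.9], array([0.56925946, 0.16791864, 0.031     ]))]
```

View pics/c30.png

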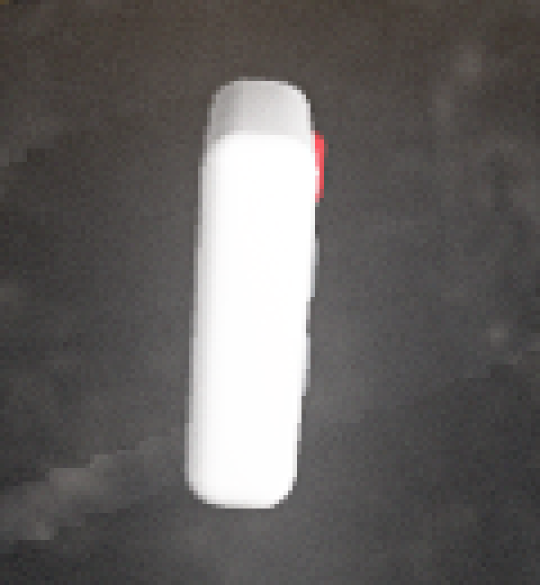

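```bash
python3 -m inch '0 2.5 0 -1 0 0 0;0 0 0 0 45 0 0;0 0 0 0 45 0 0;0 0 0 0 40 0 0;0 0 0 0 0 0 0;0 0 0 0 0 0 0'; python3 - <<'E'
from h import *
c=bot.camera("wrist");cv2.imwrite("pics/w31.png",c["color"])
E
```

```text
clock: 34.8
eef_pos: [0.5703, 0.1668, 0.0319]
tool_rot: [0.062, 0.705, -0.704, -0.061]
ft_force: [0.3, -0.1, 0.6]
grip_width: 0.085
```

View pics/w31.png

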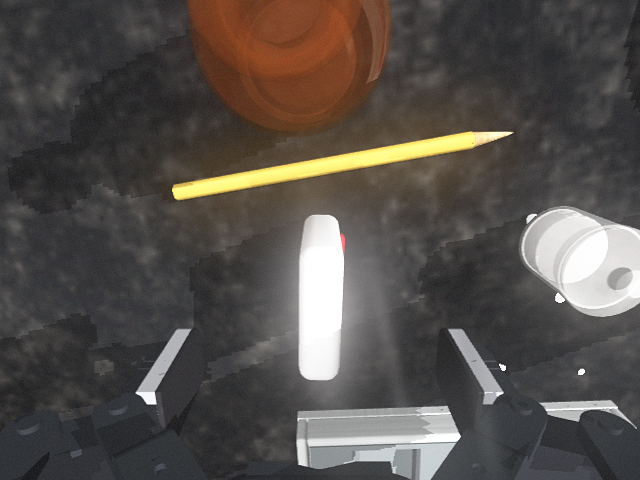

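```bash
python3 -m inch '0 0 0 0 18 0 0;0 0 0 0 14 0 0;0 0 0 0 0 0 0.3;0 0 0 0 0 0 0.6;0 0 0 0 0 0 1;0 0 0 0 0 0 1;0 0 0 0 0 0 1;0 0 0 0 0 0 1;0 0 0 0 0 0 1'; python3 - <<'E'
from h import *
c=bot.camera("wrist");cv2.imwrite("pics/w32.png",c["color"])
c=bot.camera("scene");cv2.imwrite("pics/s32.png",cv2.resize(c["color"][200:320,220:380],None,fx=4.5,fy=4.5,interpolation=3))
E
```

```text
clock: 35.98
eef_pos: [0.5701, 0.1661, -0.0009]
tool_rot: [0.063, 0.705, -0.704, -0.061]
ft_force: [0.6, -0.3, 5.8]
grip_width: 0.0171
```

View pics/w32.png

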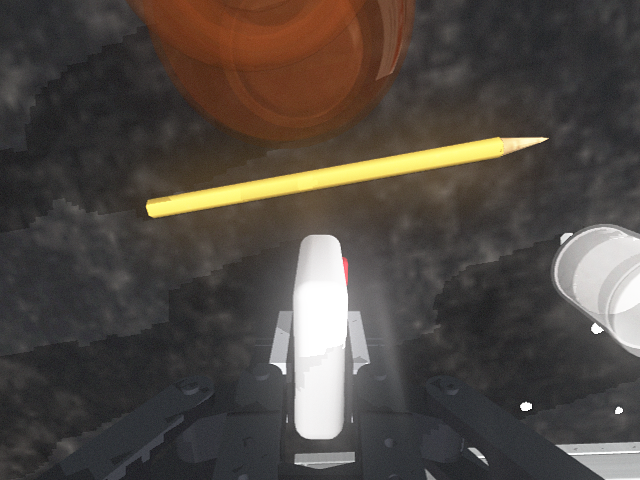

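View pics/s32.png

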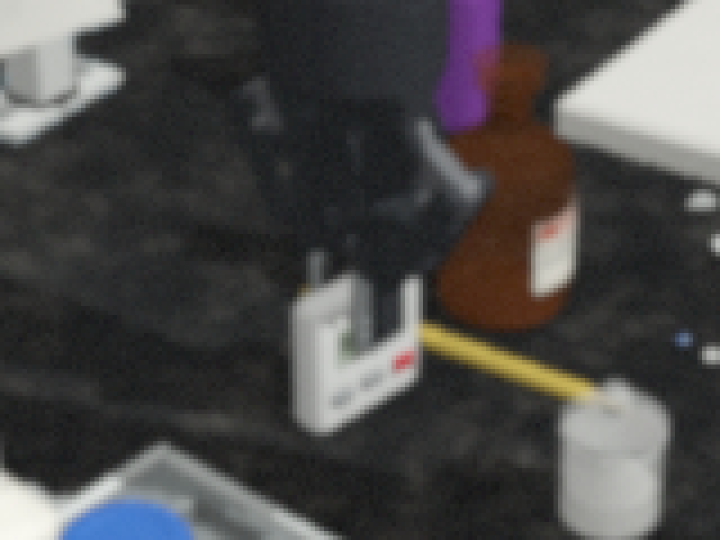

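```bash
python3 -m inch '0 0 0 0 -20 0 1;0 0 0 0 -40 0 1;0 0 0 0 -30 0 1;0 0 0 7 0 -26 1;0 0 0 14 0 -50 1;0 0 0 14 0 -46 1;0 0 0 7 0 -24 1;0 -2.3 0 0 0 0 1;0 0 0 0 0 0 1;0 0 0 0 0 0 1'; python3 - <<'E'
from h import *
c=bot.camera("wrist");cv2.imwrite("pics/w33.png",c["color"])
for p in bot.spot_point("well_slot","wrist")[:1]: print(p["conf"],p["point"],atz(c,*p["point"],.006))
E
```

```text
clock: 37.33
eef_pos: [0.5534, 0.3161, 0.0878]
tool_rot: [-0.048, -0.705, 0.706, 0.049]
ft_force: [-0.4, -1.1, -1.0]
grip_width: 0.0173
0.95 [316.3, 243.4] [0.55504859 0.31696793 0.006     ]
```

View pics/w33.png

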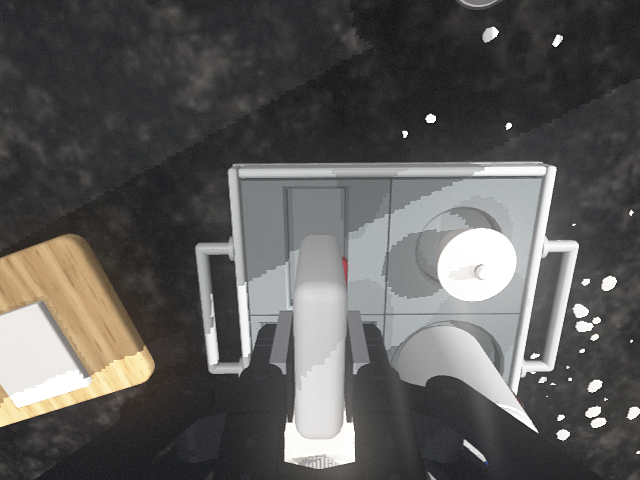

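```bash
python3 -m inch '0 0 0 -1 25 -1.5 1;0 0 0 0 25 0 1;0 0 0 0 8 0 1;0 0 0 0 0 0 1;0 0 0 0 0 0 1'; python3 - <<'E'
from h import *
c=bot.camera("wrist");cv2.imwrite("pics/w34.png",c["color"])
E
```

```text
clock: 38.05
eef_pos: [0.5556, 0.3187, 0.0316]
tool_rot: [0.049, 0.706, -0.705, -0.047]
ft_force: [1.1, 0.7, -0.5]
grip_width: 0.0175
```

View pics/w34.png

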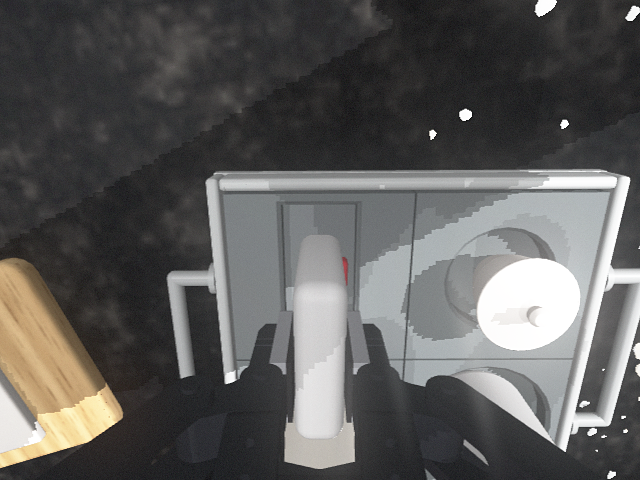

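```bash
python3 -m inch '0 0 0 0 10 0 1;0 0 0 0 8 0 1;0 0 0 0 2 0 1;0 0 0 0 0 0 1'; python3 - <<'E'
from h import *
c=bot.camera("wrist");cv2.imwrite("pics/w35.png",c["color"])
E
```

```text
clock: 38.6
eef_pos: [0.5544, 0.3182, 0.0099]
tool_rot: [-0.048, -0.705, 0.706, 0.048]
ft_force: [-0.2, 0.2, -1.0]
grip_width: 0.0171
```

View pics/w35.png

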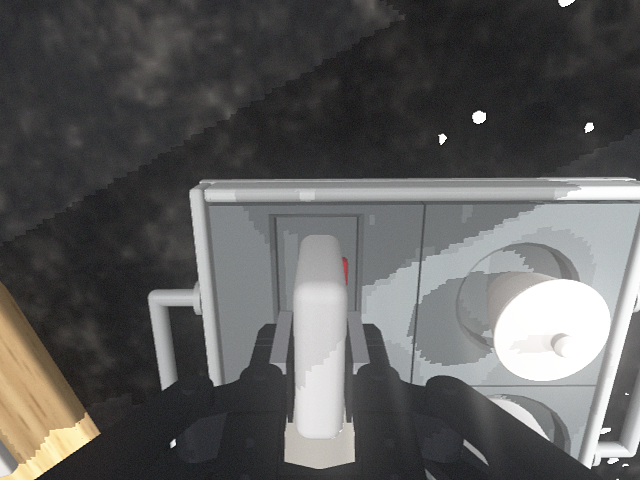

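```bash
python3 -m inch '0 0 0 0 2 0 1;0 0 0 0 0 0 1;0 0 0 0 0 0 0.65;0 0 0 0 0 0 0.5;0 0 0 0 0 0 0.5;0 0 0 0 0 0 0.5;0 0 0 0 -20 0 0.5;0 0 0 0 -50 0 0.5;0 0 0 0 -60 0 0.5;0 0 0 0 -50 0 0.5;0 0 0 0 -20 0 0.5;0 0 0 0 0 0 0.5'; python3 - <<'E'
from h import *
c=bot.camera("wrist");cv2.imwrite("pics/w36.png",c["color"])
c=bot.camera("scene");cv2.imwrite("pics/s36.png",c["color"])
E
```

```text
clock: 40.15
eef_pos: [0.5559, 0.319, 0.2106]
tool_rot: [0.049, 0.706, -0.705, -0.046]
ft_force: [-0.5, 0.5, -1.0]
grip_width: 0.0427
```

View pics/w36.png

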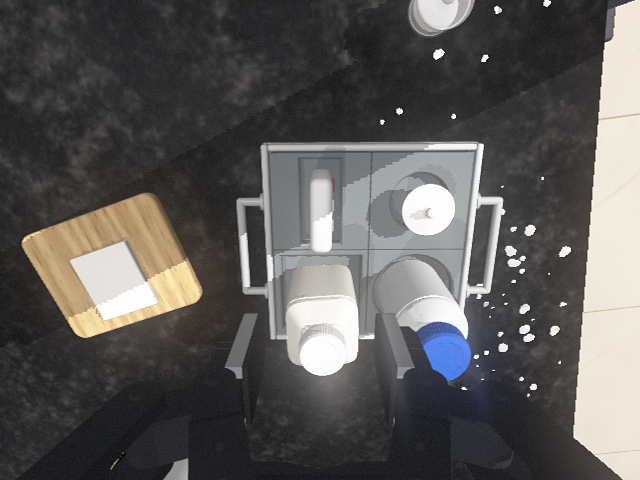

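View pics/s36.png

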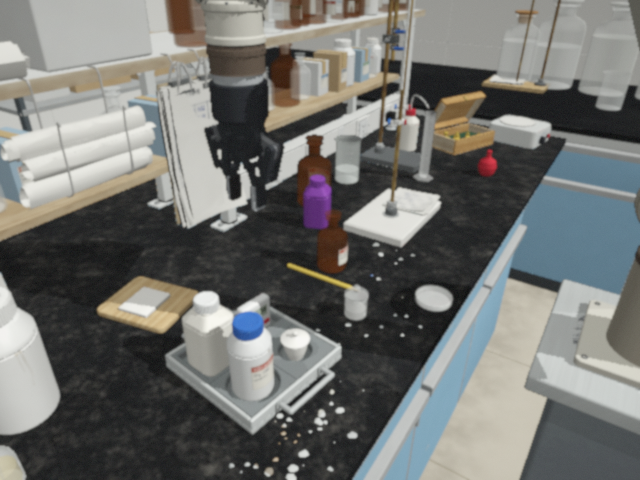

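```bash
python3 -m inch '0 0 0 20 -10 20 0.5;0 0 0 40 0 50 0.5;0 0 0 40 0 50 0.5;0 0 0 40 0 50 0.5;0 0 0 30 0 50 0.5;0 0 0 0 0 50 0.5;0 0 0 0 0 40 0.5;0 0 0 0 0 0 0.5'; python3 - <<'E'
from h import *
c=bot.camera("top");cv2.imwrite("pics/t37.png",cv2.resize(c["color"][170:390,130:390],None,fx=3,fy=2.7,interpolation=3))
c=bot.camera("scene");cv2.imwrite("pics/s37.png",cv2.resize(c["color"][190:430,150:450],None,fx=2.5,fy=2.5,interpolation=3))
E
```

```text
clock: 41.25
eef_pos: [0.3459, 0.0354, 0.2168]
tool_rot: [-0.048, -0.705, 0.706, 0.051]
ft_force: [0.1, 0.4, -0.5]
grip_width: 0.0429
```

View pics/t37.png

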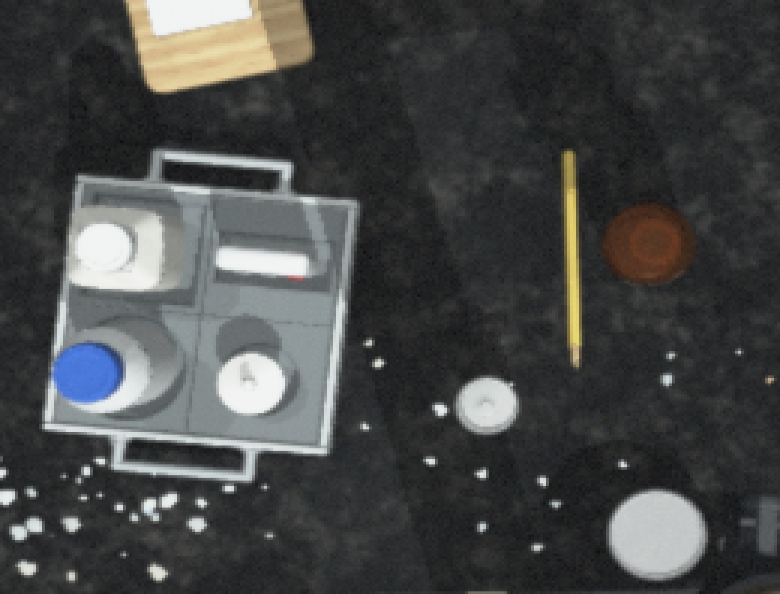

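View pics/s37.png

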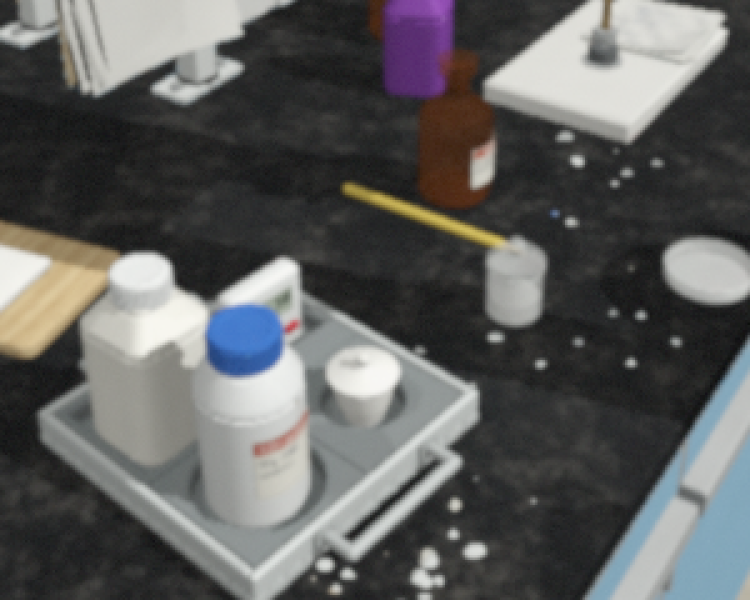

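All four items stand in their recesses. The brown glass bottle and the weighing bottle stand where they were.

```bash
python3 -c "
from workcell import bot
print(bot.job_done())"
```

```text
the job is handed in; nothing more can be done
None
```

The tray is packed and the job is handed in, at about 41 s on the robot clock. I placed the square bottle, round bottle, crucible and timer one by one, in that order. Each stands upright in the recess of its own shape.

The last top and scene pictures show all four down in their wells. The brown glass bottle, the weighing bottle, the purple bottle and the pencil stand where they were. The arm is clear of everything and the gripper is empty.

- **First grasp missed:** The first attempt on the square bottle closed in the air above its cap. In the camera pictures the fingertips sat about 30 mm higher than the reported tool position. I allowed for that from then on and nothing was disturbed. I did not find the cause.
- **Grip readings:** The measured openings read about 3 to 5 mm below the given sizes: 33 mm on the 36 mm cap, 38 on the 42 mm cap, 40 on the 45 mm lid and 17 on the 20 mm timer. All four grips held.
- **Early arm move:** One move near the start drew the arm in towards its base, because I misjudged a tool axis. It touched nothing.
- **Forces:** The forces I read at the wrist after each move stayed below 6 N.

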